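Make up a staining kit and a sampling kit

TASK

Make up two kits, each thing centred on its pad: in the blue tray the box of slides, flat and lengthways on the oblong pad, and the small dropper bottle upright on the round pad; in the yellow tray the white square bottle upright and squared up on the square pad, and the upper steel cup, lifted straight off the stack, mouth up on the round pad. Leave the lower cup, the large amber bottle and the conical flask standing where they are.

Things in the scene. Friction and masses are not known exactly. Their poses are not given: they have to be found in the camera images.
- blue_tray: blue low open tray fixed to the worktop, 216 (its x) x 124 (its y) x 9 mm high, walls 4 mm thick; origin at the centre of its underside, z up, x along its length; roughly x ahead of the robot. On its floor are two flat white pads whose tops are 6 mm above the origin: an oblong pad 56 (x) x 108 (y) mm centred at x = +46 mm, y = 0, and a round pad of 64 mm diameter centred at x = -46 mm, y = 0.
- yellow_tray: yellow low open tray fixed to the worktop, 216 (its x) x 124 (its y) x 9 mm high, walls 4 mm thick; origin at the centre of its underside, z up, x along its length; roughly x ahead of the robot. On its floor are two flat black pads whose tops are 6 mm above the origin: a square pad 80 x 80 mm centred at x = +46 mm, y = 0, and a round pad of 68 mm diameter centred at x = -46 mm, y = 0.
- slide_box_mid (a point): low white cardboard box of microscope slides with green-blue bands, lying flat, 32 (its x) x 84 (its y) x 29 mm high, about 80 g; the point is its centre, 14.5 mm above its underside; z up. Grasp it across the 32 mm.
- dropper_bottle_mid (a point): small round amber dropper bottle with a black cap and narrow black rubber bulb, 100 mm tall, about 45 g; body 36 mm in diameter, straight sides up to 43 mm, then shoulders; collar 22 mm in diameter at 58 to 71 mm, bulb 14 mm above. The point is on its axis 50 mm above its underside; z up.
- sample_bottle_mid (a point): white square bottle with a grey screw cap, 100 mm tall, about 90 g; body 46 x 46 mm (flats square to its x and y), up to about 65 mm, then shoulders; cap 31 mm in diameter at 80 to 100 mm. The point is on its axis 50 mm above its underside; z up.
- upper_cup_mid (a point): steel cup with a red band, the upper of two alike, nested. 60 mm tall, open top, 80 g: from 24 mm up to the rim a straight wall, outer diameter 50, 2 mm thick; below it a foot 37 to 41 mm wide, loose (2 mm play) in the lower mouth. Its shoulder rests on the lower rim: underside 36 mm above the lower cup's, straight wall free 60 to 96 mm above the worktop. Point: on the axis, 30 mm above underside.
- lower_cup_mid (a point): the lower of the two steel cups (just like the upper), standing on the worktop and not to be taken; the point is on its axis 30 mm above its underside.
- amber_5_mid (a point): bystander: round amber reagent bottle with a black cap, 56 mm in diameter, 101 mm tall; the point is on its axis 50 mm above its underside.
- erlenmeyer_100_mid (a point): bystander: glass conical flask with pink contents, 64 mm in diameter at the foot, 106 mm tall; the point is on its axis 53 mm above its underside.
Not all that is in view belongs to the job. What is shaped like the part that bears upper_cup_mid but turquoise is not meant.

How it is judged:
By the outcome, as a careful person would: the job done as asked, in the order asked, and still so for the second after the job is handed in, with the robot touching nothing.
It also fails if it takes over 112 s, if anything falls off the work surface, if the arm or the gripper's body presses on something with over 40 N, if the wrist force passes 120 N, or if a joint passes its speed limit or range.

ROBOT

A 7-joint arm with a two-finger parallel gripper is mounted at the origin on a cart in front of the work surface, level with it; the furniture and walls round the work are solid. World frame = base frame: x ahead of the robot, y to its left, z up, the work surface at z = 0. Lengths are in mm, angles in rad, forces in N, time in s.
With the tool pointing down it reaches from about 400 to 875 mm from the base axis. Payload 4.4 kg.
Tool frame: the origin (TCP) lies at the very end of the fingers, on their centre line; the grasp point (between the pads) lies 19 mm behind it; z points along the fingers, y is the line along which they close (so a half turn about z gives the same grasp; the last joint's range is limited). The gripper opens to 85 mm and grips with 20 to 120 N. Pads are 22 mm wide; open, the fingers measure 114 mm over their backs; the gripper's body (76 mm by 85 mm) begins 54 mm behind the grasp point. The pads swing forward as they close: fully open they stand 13 mm farther back than shut.
Start: joints at [1.234, 0.628, 0.038, 1.517, -0.027, 0.996, -0.02], TCP at [173.905, -626.319, 202.713] pointing down, gripper open.
Joint ranges: [-3.06, 3.06], [-0.37, 2.12], [-1.25, 1.32], [0.18, 2.47], [-1.1, 4.24], [0.23, 1.98], [-2.94, 2.94]. Speed limits (rad/s): [2.57, 2.57, 3.14, 3.14, 3.14, 3.14, 3.14].

INTERFACE

Orientations are given as [roll, pitch, yaw] about the fixed x, y, z axes, in that order (R = Rz(yaw) Ry(pitch) Rx(roll)).
In Python, from cell import monitor, viewer, workorder gives the robot as it stands.
- The arm moves only by the tool arm_command, never from a script. Its argument "series" is one flat list of numbers, 5 for each row, row after row: the opening in per cent of the stroke, from 0 (shut) to 100 (fully open), then the shift along the tool's x, y, z in cm, then the turn about the tool's z in degrees. In form: [claw, x, y, z, roll, claw, x, y, z, roll, ...]. A call has exactly 5 rows; each row is the pose to reach, as a shift and turn from the pose commanded when the call began, along the tool's axes at that moment; what a row does not reach only later rows make up. A row lasts 1/12 s, in which the tool goes at most 41.7 mm and 7.16 degrees, less where a joint would pass 70% of its speed; a pose out of reach is approached as far as the arm can. A call with a gripper value outside its range is refused whole. The fingers move at their own pace and stop on an object; the grip force is fixed at half the most. Time passes only in rows, so rows that repeat a pose let the fingers close, or fill a call up. It gives the time, the measured TCP pose, the force, the opening and the grip force at its end, in the units of the state.
- monitor.read_state(): the state, without advancing time (a new reading comes with each control period).
- viewer.get_image(name): name is "scene" or "side" or "wrist"; returns (picture, depth): 400x640x3 uint8, red, green, blue; 400x640 float32, mm along the optical axis (not along the pixel's ray), 0 where there is no reading.
- viewer.camera_model(name): a dict with "mtx" (3x3 intrinsics, pixels), "R" (3x3) and "t" (3): a world point X has camera coordinates R X + t. Camera axes: x right, y down, z forward; pixel columns grow to the right and rows downward; lengths in mm; the calibration is good to about 2 mm. A picture is of the moment at which its call begins: read the wrist's pose just before it. camera_model takes no time and is no camera call; for the wrist camera it gives the pose at the moment of the call.
- workorder.finish_job(): hands the job in; it is judged then, once.
The state is a dict: "clock": time; "qpos": joint angles; "qd": joint speeds; "tau": joint torques, N m; "eef_pos": TCP position; "tool_rot": TCP orientation; "force": force on the tool from outside, world axes, zero at the start; "torque": the same for the moment, N m; "width": finger opening in mm; "gripper_force": force on a finger pad.
Only numpy, scipy, OpenCV 4.12 (cv2) and the standard library are available. Lean on these libraries where they do the work, as an engineer would, in place of code of your own. Each camera call takes 0.05 s, during which the arm holds its last target. There are 200 camera calls.

## Working session

There is one attempt and no reset: what is moved stays moved. The work goes in short steps, Python scripts to look and compute and a tool call to move; the robot and the scene stay as the last step left them, time stands still between calls to the robot, and variables do not carry over. Pictures are saved under pics/ and viewed, at most 17 in all, crops included, and the job is handed in when it is done.

Besides the shell and the picture viewer there is one more tool, called after "Request:" as name(argument=value, ...) on one line, values as JSON. arm_command: Moves the arm, as the interface text tells. Its arguments: {"type":"object","properties":{"series":{"type":"array","items":{"type":"number"}}},"required":["series"]}

```bash
ls; mkdir -p pics
python3 - <<'E'
from cell import monitor, viewer
import cv2,numpy as np
s=monitor.read_state();print(s)
for n in("scene","side"):
    p,d=viewer.get_image(n);np.savez("pics/"+n,p=p,d=d,**viewer.camera_model(n));cv2.imwrite(f"pics/{n}0.png",p[:,:,::-1])
    m=viewer.camera_model(n);print(m["mtx"],-m["R"].T@m["t"])
E
```

```text
pics
{'clock': 0.0, 'qpos': array([ 1.23417482,  0.62935044,  0.03843103,  1.51837057, -0.02700614,
        0.99631396, -0.02001585]), 'qd': array([ 0.0004158 , -0.00099875,  0.00051351,  0.00085495,  0.00043475,
       -0.0001948 , -0.00053356]), 'tau': array([-4.29026049e-04, -5.63392067e+01,  1.22561730e+00, -1.93446529e+01,
        1.08120090e-02,  1.04862874e-02,  2.48188917e-05]), 'eef_pos': array([ 173.74114416, -625.63578668,  201.78533578]), 'tool_rot': array([-3.13966799e+00,  1.43040217e-05,  2.70811110e-01]), 'force': array([-0.18951459, -0.26418629, -0.04092569]), 'torque': array([ 0.03100426, -0.02996923,  0.04272752]), 'gripper_force': 0.0, 'width': 85.52867354500843}
[[517.55145533   0.         317.5510709 ]
 [  0.         517.55145533 202.85664231]
 [  0.           0.           1.        ]] [ 15.80428096 834.79561019 985.4976159 ]
[[386.24225785   0.         319.03496617]
 [  0.         386.24225785 192.88349572]
 [  0.           0.           1.        ]] [ 498.918298   -697.16800198  689.73679613]
```

View pics/scene0.png

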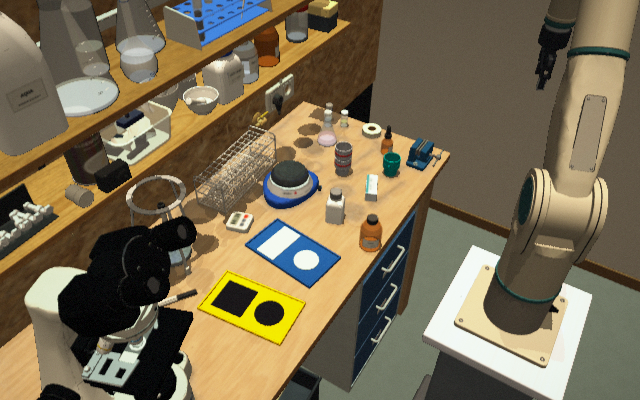

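View pics/side0.png

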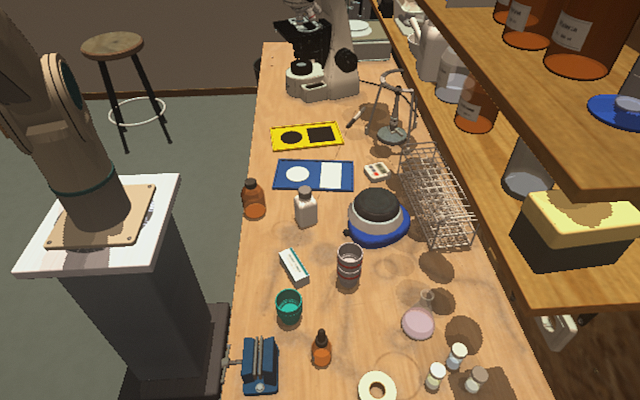

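The scene view shows the blue tray (293,251), yellow tray (252,306), white bottle (336,206), slide box (371,187), cup stack (343,160), dropper (387,140), turquoise decoy (391,164), amber bottle (371,235) and flask (327,130). The side view shows the same things from the other side: box (293,267), stack (348,265), dropper (321,348), bottle (305,207).

```bash
cat > h.py <<'E'
import numpy as np,cv2
from scipy.optimize import least_squares
def cloud(p,d,m):
    v,u=np.mgrid[:400,:640]; K=m["mtx"]
    X=np.stack([(u-K[0,2])/K[0,0]*d,(v-K[1,2])/K[1,1]*d,d],-1)
    return (X-m["t"])@m["R"]          # world, HxWx3
def plane(uv,m,z):
    r=np.c_[np.asarray(uv,float).reshape(-1,2),np.ones(len(np.asarray(uv).reshape(-1,2)))]@np.linalg.inv(m["mtx"]).T@m["R"]
    c=-m["R"].T@m["t"]; return (c+r*((z-c[2])/r[:,2])[:,None])[:,:2]
def hsv(p): return cv2.cvtColor(p,cv2.COLOR_RGB2HSV)
def circ(P,r):   # known-radius circle
    f=least_squares(lambda c:np.hypot(*(P-c).T)-r,P.mean(0),loss="soft_l1",f_scale=2);return f.x,np.median(abs(f.fun))
def rect(mask,m,z):
    c=max(cv2.findContours(mask.astype(np.uint8),0,1)[0],key=cv2.contourArea)
    return cv2.minAreaRect(plane(c,m,z).astype(np.float32))
E
python3 - <<'E'
from h import *
np.set_printoptions(precision=1,suppress=True)
V={n:dict(np.load(f"pics/{n}.npz")) for n in("scene","side")}
C={n:cloud(m["p"],m["d"],m) for n,m in V.items()}
for n,m in V.items():
    H=hsv(m["p"]); h,s,v=np.moveaxis(H.astype(int),-1,0); Z=C[n][...,2]
    box={"scene":dict(blue=(240,215,345,290),yel=(195,268,310,345)),"side":dict(blue=(268,155,358,195),yel=(266,120,348,153))}[n]
    for k,(a,b,c,d) in box.items():
        R=np.zeros((400,640),bool);R[b:d,a:c]=1
        col=R&(s>120)&(v>60)&((h>100)&(h<125) if k=="blue" else (h>22)&(h<35))
        print(n,k,"tray",rect(col,m,9))
        fill=np.zeros((400,640),np.uint8);cc=max(cv2.findContours(col.astype(np.uint8),0,1)[0],key=cv2.contourArea);cv2.fillPoly(fill,[cv2.convexHull(cc)],1);fill=cv2.erode(fill,np.ones((3,3)))
        pad=(fill>0)&((s<70)&(v>120) if k=="blue" else v<70)
        for q in sorted(cv2.findContours(pad.astype(np.uint8),0,1)[0],key=cv2.contourArea)[-2:]:
            print("   pad",cv2.minAreaRect(plane(q,m,6).astype(np.float32)))
seeds={"scene":dict(box=(371,187),drop=(387,147),bot=(336,209),stack=(343,165),teal=(391,166),amber=(371,238),flask=(327,140)),"side":dict(box=(293,267),drop=(321,354),bot=(305,210),stack=(348,272),teal=(289,310),amber=(254,205),flask=(418,325))}
for k in seeds["scene"]:
    c=[C[n][seeds[n][k][1],seeds[n][k][0]] for n in C];print(k,*c,end=" ")
    g=(c[0]+c[1])[:2]/2
    for n in C:
        P=C[n].reshape(-1,3);P=P[(np.hypot(*(P[:,:2]-g).T)<60)&(P[:,2]>10)&(P[:,2]<150)]
        print(n,len(P),"zmax",np.percentile(P[:,2],99),"min",P.min(0),"max",P.max(0))
E
```

```text
scene blue tray ((524.7870483398438, 118.50660705566406), (124.38800811767578, 215.87063598632812), 82.89543914794922)
   pad ((480.7744140625, 121.38402557373047), (60.13336944580078, 62.36798095703125), 32.79655456542969)
   pad ((572.2656860351562, 110.7073974609375), (109.9573745727539, 57.24897003173828), 82.97154235839844)
scene yel tray ((510.4223327636719, 305.8831787109375), (218.29251098632812, 128.1320343017578), 6.094419956207275)
   pad ((464.972412109375, 300.3631896972656), (64.4329833984375, 64.07427215576172), 58.392295837402344)
   pad ((556.0235595703125, 310.31640625), (78.78702545166016, 77.8915023803711), 6.247344493865967)
side blue tray ((481.8363037109375, 120.27144622802734), (120.52576446533203, 122.26612854003906), 83.00965881347656)
   pad ((498.05438232421875, 69.84712982177734), (7.976335525512695, 26.520734786987305), 85.98726654052734)
   pad ((480.019287109375, 123.6539306640625), (64.9859390258789, 61.13007736206055), 87.79991912841797)
side yel tray ((510.61236572265625, 306.7889404296875), (216.99356079101562, 128.05650329589844), 6.09655332565307
[... 1060 characters left out ...]
5.1   10.1] max [ 606.5 -203.9   99.8]
teal [ 449.8 -285.5   43.7] [ 458.1 -301.8   19.8] scene 342 zmax 63.529446195473206 min [ 415.1 -334.5   10.1] max [ 484.9 -237.1   66.4]
side 814 zmax 62.670910183213245 min [ 434.7 -329.7   10.2] max [ 484.6 -236.    63.9]
amber [360.   12.5  55.8] [377.6 -36.8  48.2] scene 680 zmax 104.37301315985123 min [344.7 -34.1  10.3] max [399.7  18.8 106.7]
side 774 zmax 103.7952783136351 min [347.1 -40.8  10.1] max [401.9   8.  104.6]
flask [ 684.5 -313.4   26.8] [ 691.9 -358.4   39. ] scene 403 zmax 107.01622306385278 min [ 667.7 -354.6   10.2] max [ 728.  -306.8  110.3]
side 1148 zmax 107.62740995671834 min [ 669.9 -370.1   10.2] max [ 732.5 -314.4  110.6]
```

Run:
```python
from h import *
np.set_printoptions(precision=1,suppress=True)
V={n:dict(np.load(f"pics/{n}.npz")) for n in("scene","side")}
C={n:cloud(m["p"],m["d"],m).reshape(-1,3) for n,m in V.items()}
def sl(n,g,r,a,b):
    P=C[n];return P[(np.hypot(*(P[:,:2]-g).T)<r)&(P[:,2]>a)&(P[:,2]<b)][:,:2]
for k,g,r,a,b,R in [("drop",(514,-388),30,8,42,18),("collar",(514,-388),16,60,70,11),("cap",(497,-50),30,82,97,15.5),("upcup",(581,-229),40,64,95,25),("lowcup",(581,-229),40,27,57,25),("teal",(460,-287),32,26,57,25),("amber",(372,-12),40,8,50,28),("flask",(698,-337),45,3,12,32)]:
    for n in C:
        P=sl(n,g,r,a,b);print(k,n,len(P),*circ(P,R))
for n in C:
    P=sl(n,(466,-200),55,22,40);print("box",n,len(P),cv2.minAreaRect(P.astype(np.float32)))
P=np.vstack([sl(n,(497,-50),40,10,60) for n in C]);print("bot",cv2.minAreaRect(P.astype(np.float32)))
for n in C: 
    P=sl(n,(497,-50),40,15,60);print("bot",n,cv2.minAreaRect(P.astype(np.float32)))
# image based box top
for n,(a,b,c,d) in dict(scene=(360,170,384,206),side=(274,244,316,292)).items():
    m=V[n];Z=C[n][:,2].reshape(400,640);M=np.zeros((400,640),bool);M[b:d,a:c]=1;M&=(Z>23);print("boxtop",n,rect(M,m,29))
```

```text
drop scene 93 [ 516.1 -390.7] 1.4374962714308772
drop side 170 [ 515.3 -388.6] 0.28408614810128974
collar scene 19 [ 516.7 -391.4] 0.8052002049401654
collar side 37 [ 515.7 -387.9] 0.330537198685084
cap scene 44 [499.4 -48.8] 1.0065490535640569
cap side 58 [499.5 -45.7] 0.6094883841174665
upcup scene 246 [ 581.2 -230.3] 1.413871629416743
upcup side 457 [ 581.5 -229.7] 1.14717458179301
lowcup scene 131 [ 581.6 -231. ] 1.2217300158566147
lowcup side 241 [ 581.6 -228.8] 0.7311533753164703
teal scene 132 [ 459.6 -306.5] 1.5796160762866247
teal side 249 [ 459.9 -306.6] 0.699742286085943
amber scene 244 [373.6 -12.4] 0.8324591280776765
amber side 284 [373.9 -10.2] 0.5576602032046676
flask scene 81 [ 702.2 -339.3] 4.156160818608136
flask side 138 [ 701.2 -337.5] 1.4986262174776623
box scene 240 ((467.7386779785156, -198.36080932617188), (31.941417694091797, 93.23958587646484), 25.34994125366211)
box side 560 ((469.0085754394531, -198.84152221679688), (32.806854248046875, 86.72373962402344), 25.391246795654297)
bot ((497.7122497558594, -45.535728454589844), (46.59056091308594, 52.746116638183594), 20.089298248291016)
bot scene ((486.1240234375, -38.96355438232422), (60.57160568237305, 33.5403938293457), 58.40666961669922)
bot side ((495.1968688964844, -61.41362380981445), (30.448766708374023, 58.08761978149414), 71.71900177001953)
boxtop scene ((467.22479248046875, -197.53668212890625), (32.044960021972656, 92.73443603515625), 25.330318450927734)
boxtop side ((468.24383544921875, -198.70814514160156), (34.01505661010742, 91.95941925048828), 25.522974014282227)
```

Run:
```python
from cell import viewer,monitor
import numpy as np,cv2
m=viewer.camera_model("wrist");s=monitor.read_state()
c=-m["R"].T@m["t"];print(c-s["eef_pos"],m["R"].round(3),m["mtx"],s["tool_rot"])
```

```text
[ 72.85236944  19.17956075 171.2909857 ] [[ 0.268 -0.963 -0.002]
 [-0.92  -0.257  0.295]
 [-0.284 -0.077 -0.956]] [[322.67575202   0.         319.32561067]
 [  0.         322.67575202 202.88383597]
 [  0.           0.           1.        ]] [-3.13991048e+00  4.15774608e-05  2.70853130e-01]
```

```bash
cat >> h.py <<'E'
def plan(claw,wps,cur=None,step=35.,ang=6.5):
    """wps: (x,y,z,yaw_deg[,claw]); prints calls of 5 rows; rows = cumulative shift from call start, tool axes."""
    from cell import monitor
    s=monitor.read_state()
    if cur is None: cur=[*s["eef_pos"],np.degrees(s["tool_rot"][2])]
    cur=np.array(cur,float)
    for w in wps:
        if len(w)>4: claw=w[4]
        st=w[5] if len(w)>5 else step
        w=np.array(w[:4],float);d=w-cur;d[3]=(d[3]+180)%360-180 if abs(d[3])>181 else d[3];w=cur+d
        n=max(1,int(np.ceil(max(np.linalg.norm(d[:3])/st,abs(d[3])/ang)/5)))
        for k in range(n):
            e=(w-cur)/(n-k); c,sn=np.cos(np.radians(cur[3])),np.sin(np.radians(cur[3]))
            t=np.array([c*e[0]+sn*e[1],sn*e[0]-c*e[1],-e[2]])/10
            rows=[[claw,*(t*j/5).round(2),round(-e[3]*j/5,1)] for j in range(1,6)]
            L=np.array(rows[-1]);T=L[1:4]*10
            cur=cur+[c*T[0]+sn*T[1],sn*T[0]-c*T[1],-T[2],-L[4]]
            print("["+", ".join(f"{x:g}" for r in rows for x in np.add(r,0))+"]")
        print("  ->",cur.round(1))
E
python3 - <<'E'
from h import *
plan(100,[(468,-198.3,170,115.4)])
E
```

```text
[100, 1.99, -1.67, 0.16, -5, 100, 3.98, -3.33, 0.32, -10, 100, 5.97, -5, 0.48, -15, 100, 7.96, -6.66, 0.64, -20, 100, 9.95, -8.33, 0.8, -25]
[100, 2.51, -0.67, 0.16, -5, 100, 5.01, -1.34, 0.32, -10, 100, 7.52, -2.01, 0.48, -15, 100, 10.03, -2.67, 0.64, -20, 100, 12.53, -3.34, 0.8, -25]
[100, 2.55, 0.45, 0.16, -5, 100, 5.11, 0.91, 0.32, -10, 100, 7.66, 1.36, 0.48, -15, 100, 10.22, 1.81, 0.64, -20, 100, 12.77, 2.27, 0.79, -24.9]
[100, 2.13, 1.49, 0.16, -5, 100, 4.26, 2.97, 0.32, -10, 100, 6.38, 4.46, 0.48, -15, 100, 8.51, 5.95, 0.64, -20, 100, 10.64, 7.43, 0.8, -25]
  -> [ 468.  -198.3  170.   115.4]
```

Request:
arm_command(series=[100,1.99,-1.67,0.16,-5,100,3.98,-3.33,0.32,-10,100,5.97,-5,0.48,-15,100,7.96,-6.66,0.64,-20,100,9.95,-8.33,0.8,-25])

```text
clock: 0.52
eef_pos: [247.9, -518.1, 194.3]
tool_rot: [-3.141, -0.0, 0.711]
force: [0.8, -0.4, -0.0]
width: 85.5
gripper_force: 0.0
```

Request:
arm_command(series=[100,2.51,-0.67,0.16,-5,100,5.01,-1.34,0.32,-10,100,7.52,-2.01,0.48,-15,100,10.03,-2.67,0.64,-20,100,12.53,-3.34,0.8,-25])

```text
clock: 0.93
eef_pos: [321.4, -411.3, 186.5]
tool_rot: [-3.141, -0.0, 1.148]
force: [0.7, -0.5, -0.0]
width: 85.2
gripper_force: 0.0
```

Request:
arm_command(series=[100,2.55,0.45,0.16,-5,100,5.11,0.91,0.32,-10,100,7.66,1.36,0.48,-15,100,10.22,1.81,0.64,-20,100,12.77,2.27,0.79,-24.9])

```text
clock: 1.35
eef_pos: [394.9, -304.6, 178.6]
tool_rot: [-3.141, -0.0, 1.582]
force: [-0.1, 0.2, -0.3]
width: 85.4
gripper_force: 0.0
```

Request:
arm_command(series=[100,2.13,1.49,0.16,-5,100,4.26,2.97,0.32,-10,100,6.38,4.46,0.48,-15,100,8.51,5.95,0.64,-20,100,10.64,7.43,0.8,-25])

```text
clock: 1.77
eef_pos: [468.5, -197.8, 170.6]
tool_rot: [-3.141, -0.0, 2.018]
force: [0.1, -0.6, 0.4]
width: 85.3
gripper_force: 0.0
```

```bash
cat >> h.py <<'E'
def snap(name,f=None):
    from cell import viewer,monitor
    m=viewer.camera_model(name);p,d=viewer.get_image(name)
    if f: cv2.imwrite(f"pics/{f}.png",p[:,:,::-1])
    np.savez(f"pics/{f or 'tmp'}",p=p,d=d,**m)
    s=monitor.read_state();print(s["clock"],s["eef_pos"].round(1),np.degrees(s["tool_rot"]).round(1),s["width"],s["force"].round(1))
    return p,d,m
E
python3 - <<'E'
from h import *
snap("wrist");p,d,m=snap("wrist","w1")
X=cloud(p,d,m);M=(X[...,2]>22)&(X[...,2]<38)&(np.hypot(X[...,0]-468,X[...,1]+198)<65)
M=cv2.morphologyEx(M.astype(np.uint8),cv2.MORPH_OPEN,np.ones((3,3)))
print(rect(M,m,29))
E
```

```text
1.8167 [ 472.4 -191.9  170.8] [ 1.797e+02 -1.000e-01  1.163e+02] 85.2969990415815 [ 3.3  4.2 -0.3]
1.8667 [ 470.8 -194.1  170.7] [ 1.798e+02 -1.000e-01  1.159e+02] 85.18705363573285 [ 0.4  0.5 -0.1]
((468.0722351074219, -198.25868225097656), (31.69359588623047, 84.1763687133789), 25.121158599853516)
```

View pics/w1.png

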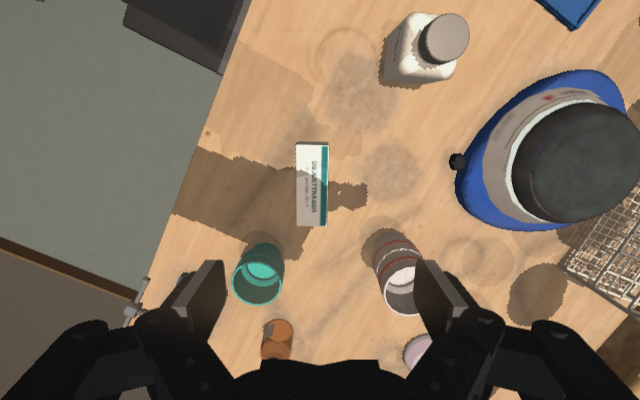

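Wrist view: slide box at (312,185), clear of stack (400,275) and teal cup (258,272); the measurement agrees (468.1, −198.3, 25.1°, 31.7×84.2).

Request:
arm_command(series=[100,0,0,3,0,100,0,0,6,0,100,0,0,9,0.2,100,0,0,11.5,0.2,100,0,0,13.5,0.2])

```text
clock: 2.28
eef_pos: [466.6, -199.4, 33.8]
tool_rot: [-3.139, -0.001, 2.009]
force: [-0.5, 0.4, -0.9]
width: 85.2
gripper_force: 0.0
```

Request:
arm_command(series=[100,0,0,1.2,0,100,0,0,2.2,0,100,0,0,2.9,0,100,0,0,3.3,0,100,0,0,3.3,0])

```text
clock: 2.7
eef_pos: [467.9, -199.0, 2.4]
tool_rot: [-3.141, -0.0, 2.011]
force: [0.6, -0.6, 0.6]
width: 85.2
gripper_force: 0.0
```

Request:
arm_command(series=[0,0,0,0,0,0,0,0,0,0,0,0,0,0,0,0,0,0,0,0,0,0,0,0,0])

```text
clock: 3.12
eef_pos: [468.4, -199.0, 3.2]
tool_rot: [3.141, 0.001, 2.011]
force: [0.5, 0.0, 0.6]
width: 25.7
gripper_force: 0.0
```

Request:
arm_command(series=[0,0,0,0,0,0,0,0,0,0,0,0,0,0,0,0,0,0,0,0,0,0,0,0,0])

```text
clock: 3.53
eef_pos: [468.1, -198.9, 2.8]
tool_rot: [-3.142, -0.0, 2.011]
force: [-0.4, -0.3, -0.6]
width: -0.1
gripper_force: 0.0
```

Run:
```python
from h import *
p,d,m=snap("wrist","w2");q,_,_=snap("side","s2")
cv2.imwrite("pics/c2.png",np.hstack([cv2.resize(p[100:,120:520],(400,300)),cv2.resize(q[200:350,200:400],(400,300),interpolation=2)])[:,:,::-1])
```

```text
3.5833 [ 468.2 -198.9    2.8] [180.    0.  115.2] 0.34332896738380103 [ 0.   0.5 -0.4]
3.6333 [ 468.2 -198.9    2.8] [180.    0.  115.2] 0.24041968808645778 [-0.4  0.3  0.2]
```

View pics/c2.png

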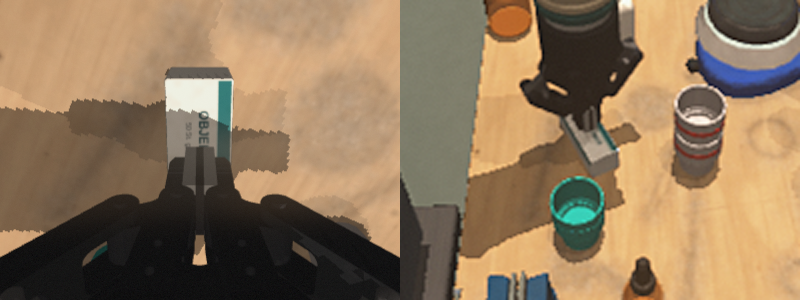

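The left crop shows the shut fingers at (200,165) lying over the middle of the box, and the box seems undisturbed. I'll check fingertip height by depth.

Run:
```python
from h import *
np.set_printoptions(precision=0,suppress=True,linewidth=200)
m=dict(np.load("pics/w2.npz"));X=cloud(m["p"],m["d"],m)
for v in range(170,340,10): print(v,[X[v,u].round(0) for u in(312,320,328)])
m=dict(np.load("pics/s2.npz"));X=cloud(m["p"],m["d"],m)
for v in range(245,285,3): print(v,[X[v,u].round(0) for u in(292,295,298)])
```

```text
170 [array([ 447., -163.,   11.]), array([ 451., -161.,   12.]), array([ 454., -159.,   11.])]
180 [array([ 448., -163.,   30.]), array([ 451., -162.,   28.]), array([ 455., -160.,   29.])]
190 [array([ 450., -168.,   29.]), array([ 453., -166.,   30.]), array([ 456., -164.,   29.])]
200 [array([ 452., -172.,   29.]), array([ 455., -170.,   29.]), array([ 459., -169.,   29.])]
210 [array([ 454., -177.,   29.]), array([ 457., -175.,   30.]), array([ 461., -174.,   28.])]
220 [array([ 456., -181.,   30.]), array([ 459., -179.,   30.]), array([ 463., -178.,   29.])]
230 [array([ 458., -185.,   30.]), array([ 462., -184.,   29.]), array([ 465., -182.,   30.])]
240 [array([ 460., -190.,   30.]), array([ 464., -189.,   29.]), array([ 467., -187.,   29.])]
250 [array([ 461., -190.,   41.]), array([ 464., -189.,   40.]), array([ 467., -188.,   40.])]
260 [array([ 461., -191.,   50.]), array([ 464., -189.,   50.]), array([ 467., -188.,   49.])]
270 [array([ 461., -191.,   58.]), array([ 464., -189.,   58.]), array([ 467., -188.,   58.])]
280 [array([ 461., -191.,   66.]), array([ 464., -190.,
[... 1144 characters left out ...]
3.]), array([ 478., -206.,   39.])]
266 [array([ 465., -208.,   32.]), array([ 471., -207.,   30.]), array([ 478., -209.,   32.])]
269 [array([ 465., -215.,   31.]), array([ 471., -214.,   30.]), array([ 478., -214.,   29.])]
272 [array([ 465., -222.,   31.]), array([ 471., -222.,   31.]), array([ 477., -223.,   31.])]
275 [array([ 465., -228.,   29.]), array([ 471., -230.,   31.]), array([ 477., -231.,   32.])]
278 [array([ 464., -226.,   16.]), array([ 471., -236.,   30.]), array([ 477., -236.,   30.])]
281 [array([ 464., -225.,    4.]), array([ 471., -241.,   26.]), array([ 477., -241.,   26.])]
284 [array([ 463., -231.,    2.]), array([ 470., -239.,   13.]), array([ 476., -240.,   13.])]
```

Run:
```python
from h import *
p=np.load("pics/w2.npz")["p"]
cv2.imwrite("pics/c3.png",cv2.resize(cv2.convertScaleAbs(p[200:400,220:420],alpha=1.8,beta=20),(600,600),interpolation=2)[:,:,::-1])
```

```text
(no output)
```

View pics/c3.png

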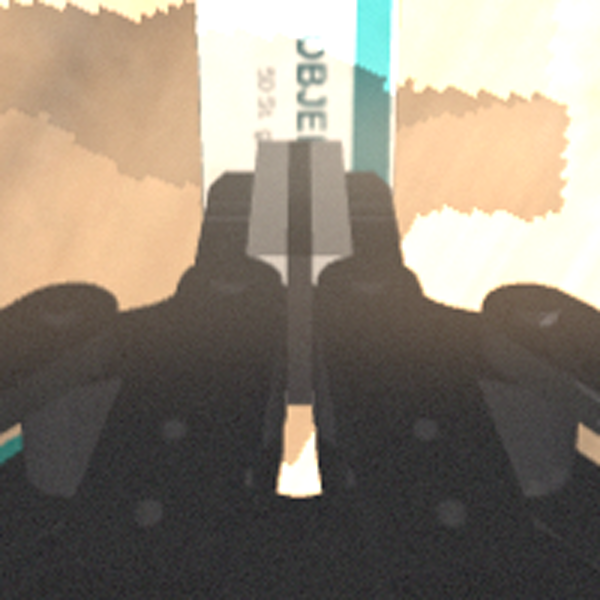

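Tips end exactly at the box top, yet the reading says z = 2.8. I'll lift with shut fingers and measure where the tips really are against the reading.

Request:
arm_command(series=[0,0,0,-3,0,0,0,0,-6,0,0,0,0,-9,0,0,0,0,-11,0,0,0,0,-12,0])

```text
clock: 4.05
eef_pos: [469.5, -199.3, 125.4]
tool_rot: [3.139, 0.003, 2.011]
force: [-0.0, 1.1, -0.5]
width: 0.1
gripper_force: 0.0
```

Request:
arm_command(series=[0,0,0,0,0,0,0,0,0,0,0,0,0,0,0,0,0,0,0,0,0,0,0,0,0])

```text
clock: 4.47
eef_pos: [467.4, -198.5, 121.6]
tool_rot: [-3.14, -0.002, 2.011]
force: [0.5, -0.5, -0.2]
width: -0.2
gripper_force: 0.0
```

Run:
```python
from h import *
for n in("side","scene"):
    p,d,m=snap(n,n+"3");X=cloud(p,d,m)
    P=X[(np.hypot(X[...,0]-468,X[...,1]+199)<30)&(X[...,2]>45)&(X[...,2]<300)]
    P=P[P[:,2].argsort()];print(n,P[:25:3].round(0).tolist())
w,d,m=snap("wrist","w3")
X=cloud(w,d,m);M=(X[...,2]>22)&(X[...,2]<38)&(np.hypot(X[...,0]-468,X[...,1]+198)<65)
print(rect(cv2.morphologyEx(M.astype(np.uint8),cv2.MORPH_OPEN,np.ones((3,3))),m,29))
p=np.load("pics/side3.npz")["p"]
cv2.imwrite("pics/c4.png",np.hstack([cv2.resize(p[160:310,190:390],(400,300),interpolation=2),cv2.resize(w,(400,300))])[:,:,::-1])
```

```text
4.5167 [ 467.6 -198.6  121.7] [-1.799e+02 -1.000e-01  1.152e+02] -0.04245641670762235 [ 0.3 -0.   0.9]
side [[478.0, -204.0, 154.0], [467.0, -210.0, 155.0], [465.0, -206.0, 156.0], [471.0, -210.0, 157.0], [482.0, -199.0, 158.0], [473.0, -209.0, 159.0], [469.0, -209.0, 160.0], [473.0, -208.0, 161.0], [482.0, -199.0, 161.0]]
4.5667 [ 467.7 -198.6  122. ] [-1.799e+02 -1.000e-01  1.152e+02] -0.2604180216821167 [-0.   0.3 -0.3]
scene [[460.0, -194.0, 156.0], [464.0, -189.0, 156.0], [467.0, -184.0, 158.0], [460.0, -192.0, 160.0], [457.0, -199.0, 160.0], [474.0, -191.0, 162.0], [475.0, -188.0, 163.0], [462.0, -190.0, 164.0], [458.0, -195.0, 165.0]]
4.6167 [ 467.9 -198.7  122.2] [-1.800e+02 -1.000e-01  1.152e+02] 0.2433018167487851 [-0.1  0.4  0.1]
((467.69329833984375, -198.0491180419922), (31.9869441986084, 83.66002655029297), 25.34184455871582)
```

View pics/c4.png

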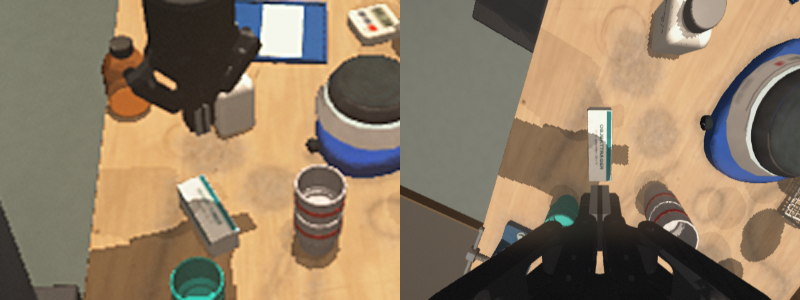

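Side crop shows the tips near (200,130), with depth z≈154 while the reading says 122. So the real tips are about 31 mm higher than the reading. xy agrees. I'll descend with that offset.

Request:
arm_command(series=[100,0,0,1,0,100,0,0,2,0,100,0,0,4,0,100,0,0,6,0,100,0,0,8,0])

```text
clock: 5.03
eef_pos: [467.7, -198.8, 41.1]
tool_rot: [-3.141, -0.0, 2.011]
force: [-0.3, 0.1, -0.4]
width: 60.4
gripper_force: 0.0
```

Request:
arm_command(series=[100,0,0,0,0,100,0,0,1,0,100,0,0,2,0,100,0,0,3,0,100,0,0,4,0])

```text
clock: 5.45
eef_pos: [468.5, -199.1, 2.3]
tool_rot: [3.141, 0.001, 2.011]
force: [0.4, -1.0, 0.9]
width: 85.4
gripper_force: 0.0
```

Request:
arm_command(series=[100,0,0,1,0,100,0,0,1.8,0,100,0,0,2.4,0,100,0,0,2.8,0,100,0,0,2.8,0])

```text
clock: 5.87
eef_pos: [467.8, -198.7, -26.0]
tool_rot: [-3.141, -0.001, 2.011]
force: [-0.4, 0.7, -0.4]
width: 85.2
gripper_force: 0.0
```

Request:
arm_command(series=[0,0,0,0,0,0,0,0,0,0,0,0,0,0,0,0,0,0,0,0,0,0,0,0,0])

```text
clock: 6.28
eef_pos: [468.6, -199.1, -24.5]
tool_rot: [3.141, 0.001, 2.011]
force: [-1.0, 0.3, -0.0]
width: 31.0
gripper_force: 59.8
```

Request:
arm_command(series=[0,0,0,0,0,0,0,0,0,0,0,0,0,0,0,0,0,0,0,0,0,0,0,0,0])

```text
clock: 6.7
eef_pos: [468.6, -199.1, -24.6]
tool_rot: [3.141, 0.001, 2.011]
force: [0.1, 0.8, 5.9]
width: 30.8
gripper_force: 60.7
```

Run:
```python
from h import *
plan(0,[(468.2,-198.9,122,115.2),(545,60,125,90),(570,112,125,82.9,0,18)],cur=(468.2,-198.9,-27,115.2))
```

```text
[0, 0, 0, -2.98, 0, 0, 0, 0, -5.96, 0, 0, 0, 0, -8.94, 0, 0, 0, 0, -11.92, 0, 0, 0, 0, -14.9, 0]
  -> [ 468.2 -198.9  122.   115.2]
[0, 2.02, 1.8, -0.03, 2.5, 0, 4.03, 3.59, -0.06, 5, 0, 6.05, 5.39, -0.09, 7.6, 0, 8.06, 7.19, -0.12, 10.1, 0, 10.08, 8.99, -0.15, 12.6]
[0, 2.36, 1.31, -0.03, 2.5, 0, 4.72, 2.63, -0.06, 5, 0, 7.08, 3.94, -0.09, 7.6, 0, 9.43, 5.25, -0.12, 10.1, 0, 11.79, 6.57, -0.15, 12.6]
  -> [545.  60. 125.  90.]
[0, 1.04, 0.5, 0, 1.4, 0, 2.08, 1, 0, 2.8, 0, 3.12, 1.5, 0, 4.3, 0, 4.16, 2, 0, 5.7, 0, 5.2, 2.5, 0, 7.1]
  -> [570.  112.  125.   82.9]
```

Request:
arm_command(series=[0,0,0,-1.5,0,0,0,0,-5,0,0,0,0,-8.5,0,0,0,0,-12,0,0,0,0,-14.9,0])

```text
clock: 7.12
eef_pos: [468.2, -198.9, 126.0]
tool_rot: [3.141, 0.001, 2.011]
force: [0.8, -0.2, -0.5]
width: 31.2
gripper_force: 59.9
```

Request:
arm_command(series=[0,2.02,1.8,0,2.5,0,4.03,3.59,0,5,0,6.05,5.39,0,7.6,0,8.06,7.19,0,10.1,0,10.08,8.99,0,12.6])

```text
clock: 7.53
eef_pos: [506.5, -68.4, 123.9]
tool_rot: [-3.141, 0.0, 1.788]
force: [-0.9, -0.2, -1.1]
width: 30.8
gripper_force: 60.0
```

Request:
arm_command(series=[0,2.36,1.31,0,2.5,0,4.72,2.63,0,5,0,7.08,3.94,0,7.6,0,9.43,5.25,0,10.1,0,11.79,6.57,0,12.6])

```text
clock: 7.95
eef_pos: [544.8, 61.2, 123.7]
tool_rot: [-3.141, 0.0, 1.569]
force: [1.8, -0.3, -1.8]
width: 30.7
gripper_force: 59.9
```

Request:
arm_command(series=[0,1.04,0.5,0,1.4,0,2.08,1,0,2.8,0,3.12,1.5,0,4.3,0,4.16,2,0,5.7,0,5.2,2.5,0,7.1])

```text
clock: 8.37
eef_pos: [569.7, 112.4, 123.6]
tool_rot: [-3.141, 0.0, 1.446]
force: [-0.3, -0.8, -2.0]
width: 31.1
gripper_force: 59.9
```

Request:
arm_command(series=[0,0,0,0,0,0,0,0,0,0,0,0,0,0,0,0,0,0,0,0,0,0,0,0,0])

```text
clock: 8.78
eef_pos: [569.6, 110.9, 123.8]
tool_rot: [-3.141, 0.001, 1.446]
force: [-0.6, -0.3, -1.5]
width: 30.7
gripper_force: 59.9
```

Run:
```python
from h import *
p,d,m=snap("wrist","w5")
h,s,v=np.moveaxis(hsv(p).astype(int),-1,0);X=cloud(p,d,m)
near=lambda x,y,r:np.hypot(X[...,0]-x,X[...,1]-y)<r
bl=(s>120)&(v>50)&(h>100)&(h<125)&(X[...,2]<25)&near(525,118,150);ye=(s>120)&(v>60)&(h>22)&(h<35)&(X[...,2]<25)&near(510,306,150)
for k,c in(("b",bl),("y",ye)):
    cc=[q for q in cv2.findContours(c.astype(np.uint8),0,1)[0] if cv2.contourArea(q)>100]
    if cc:
        H=np.vstack(cc);print(k,H[:,0].min(0),H[:,0].max(0),cv2.minAreaRect(plane(H,m,9).astype(np.float32)))
B=(X[...,2]>125)&near(570,112,70)
P=X[B];print("held",B.sum(),P.min(0),P.max(0))
```

```text
8.8333 [569.7 111.1 123.8] [-180.     0.    82.9] 30.8304236018912 [-0.4  0.  -0.8]
b [145 119] [393 249] ((527.0758056640625, 116.86372375488281), (122.0946044921875, 213.87222290039062), 83.13011169433594)
y [83  0] [360  69] ((510.0772705078125, 245.70242309570312), (49.762413024902344, 215.5412139892578), 82.90179443359375)
held 52913 [509.15528481  71.96305615 147.80569468] [634.27205592 154.70273429 247.02794482]
```

View pics/w5.png

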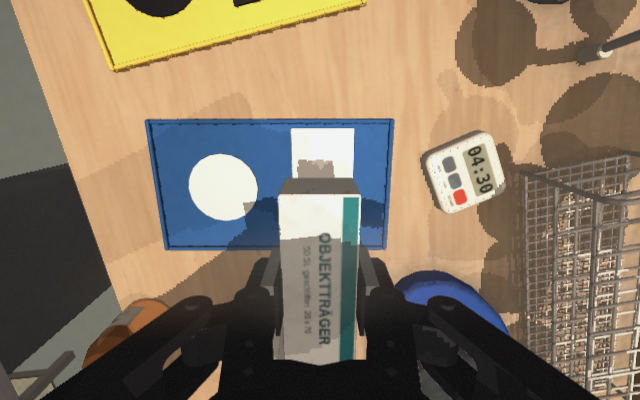

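Wrist view: blue tray corners about (147,120) to (393,248), round pad at (223,187), oblong pad partly under the held box, whose far top edge is at row ~194, columns 279–358.

Run:
```python
from h import *
m=dict(np.load("pics/w5.npz"));p=m["p"];h,s,v=np.moveaxis(hsv(p).astype(int),-1,0);X=cloud(p,m["d"],m)
M=((s<60)&(v>170)).astype(np.uint8);M[:140]*=1
M[:,:180]=0;M[:,265:]=0;M[:150]=0;M[225:]=0
print("round",rect(M,m,6))
M=((s<60)&(v>170)).astype(np.uint8);M[:,:285]=0;M[:,360:]=0;M[:122]=0;M[155:]=0
q=plane(max(cv2.findContours(M,0,1)[0],key=cv2.contourArea),m,6)
a=np.radians(-7);o=(q-[526.5,117])@np.array([[np.cos(a),-np.sin(a)],[np.sin(a),np.cos(a)]]);print("oblong in tray x",o[:,0].min(),o[:,0].max(),"ymax",o[:,1].max())
for u in(290,318,345): print([X[r,u].round(0).tolist() for r in(188,192,196,200,210,240)])
print(plane([(279,194),(357,194)],m,177.5),plane([(279,194),(357,194)],m,177.5).mean(0)-42*np.array([np.cos(np.radians(82.9)),np.sin(np.radians(82.9))]))
```

```text
round ((480.8302917480469, 122.19915771484375), (63.63525390625, 61.99518585205078), 45.839290618896484)
oblong in tray x 18.91576809729761 74.36105075390604 ymax 53.18958565577747
[[564.0, 154.0, 170.0], [564.0, 154.0, 176.0], [564.0, 153.0, 177.0], [564.0, 151.0, 178.0], [563.0, 147.0, 178.0], [562.0, 135.0, 178.0]]
[[575.0, 153.0, 169.0], [575.0, 153.0, 175.0], [575.0, 152.0, 178.0], [575.0, 150.0, 178.0], [574.0, 146.0, 178.0], [572.0, 134.0, 177.0]]
[[586.0, 151.0, 169.0], [585.0, 151.0, 175.0], [585.0, 150.0, 176.0], [585.0, 149.0, 177.0], [584.0, 145.0, 177.0], [583.0, 133.0, 178.0]]
[[560.17647523 154.23165935]
 [589.43799897 150.60178952]] [569.61597508 110.73878304]
```

Request:
arm_command(series=[0,0.06,0.25,2,0,0,0.06,0.25,5,0,0,0.06,0.25,7.5,0,0,0.06,0.25,9.5,0,0,0.06,0.25,11,0])

```text
clock: 9.25
eef_pos: [571.4, 111.5, 12.0]
tool_rot: [-3.14, 0.001, 1.447]
force: [-0.5, -0.0, -0.9]
width: 30.8
gripper_force: 59.9
```

Request:
arm_command(series=[0,0,0,1,0,0,0,0,2,0,0,0,0,2.6,0,0,0,0,3,0,0,0,0,3.1,0])

```text
clock: 9.67
eef_pos: [572.5, 112.2, -17.4]
tool_rot: [-3.142, 0.0, 1.447]
force: [0.1, 0.7, -0.6]
width: 31.1
gripper_force: 59.9
```

Request:
arm_command(series=[0,0,0,0,0,0,0,0,0,0,0,0,0,0,0,0,0,0,0,0,0,0,0,0,0])

```text
clock: 10.08
eef_pos: [572.8, 112.3, -16.7]
tool_rot: [3.141, -0.0, 1.447]
force: [1.8, 0.7, -1.3]
width: 31.2
gripper_force: 59.9
```

Request:
arm_command(series=[0,-0.09,0,0.1,0,0,-0.09,0,0.15,0,0,-0.09,0,0.15,0,0,-0.09,0,0.15,0,0,-0.09,0,0.15,0])

```text
clock: 10.5
eef_pos: [572.4, 111.1, -18.5]
tool_rot: [3.141, 0.0, 1.447]
force: [-0.9, -0.5, 1.2]
width: 30.9
gripper_force: 60.1
```

Request:
arm_command(series=[40,0,0,0,0,60,0,0,0,0,70,0,0,0,0,80,0,0,0,0,80,0,0,0,0])

```text
clock: 10.92
eef_pos: [572.4, 111.5, -18.7]
tool_rot: [3.142, -0.0, 1.447]
force: [1.1, -0.4, 0.9]
width: 68.6
gripper_force: 0.0
```

Request:
arm_command(series=[80,0,0,-1,0,80,0,0,-3,0,80,0,0,-6,0,80,0,0,-9,0,80,0,0,-12,0])

```text
clock: 11.33
eef_pos: [572.1, 111.4, 103.2]
tool_rot: [-3.141, -0.0, 1.447]
force: [1.9, -0.2, 0.2]
width: 68.5
gripper_force: 0.0
```

Run:
```python
from h import *
p,d,m=snap("wrist","w6");X=cloud(p,d,m)
M=(X[...,2]>28)&(X[...,2]<42)&(np.hypot(X[...,0]-572,X[...,1]-111)<60)
print(rect(cv2.morphologyEx(M.astype(np.uint8),cv2.MORPH_OPEN,np.ones((3,3))),m,35))
plan(80,[(515,-330,110,62),(515,-389,110,60,80,15)],step=38)
```

```text
11.3833 [576.1 112.5 109.1] [179.5  -0.2  82.9] 68.46165892110741 [1.3 0.5 2.9]
((572.9370727539062, 111.93838500976562), (83.51188659667969, 31.973371505737305), 82.98503112792969)
[80, -2.98, -0.04, -0.01, 1.4, 80, -5.96, -0.08, -0.01, 2.8, 80, -8.93, -0.12, -0.02, 4.2, 80, -11.91, -0.16, -0.02, 5.6, 80, -14.89, -0.2, -0.03, 7]
[80, -2.96, 0.32, -0.01, 1.4, 80, -5.92, 0.65, -0.01, 2.8, 80, -8.88, 0.97, -0.02, 4.2, 80, -11.84, 1.29, -0.02, 5.6, 80, -14.8, 1.61, -0.03, 7]
[80, -2.9, 0.68, -0.01, 1.4, 80, -5.8, 1.36, -0.01, 2.8, 80, -8.7, 2.05, -0.02, 4.2, 80, -11.59, 2.73, -0.03, 5.5, 80, -14.49, 3.41, -0.03, 6.9]
  -> [ 515. -330.  110.   62.]
[80, -1.04, 0.55, 0, 0.4, 80, -2.09, 1.11, 0, 0.8, 80, -3.13, 1.66, 0, 1.2, 80, -4.17, 2.21, 0, 1.6, 80, -5.21, 2.77, 0, 2]
  -> [ 515. -389.  110.   60.]
```

Request:
arm_command(series=[80,-2,0,0,1.4,80,-5.5,0,0,2.8,80,-9,-0.1,0,4.2,80,-12,-0.2,0,5.6,80,-15,-0.2,0,7])

```text
clock: 11.8
eef_pos: [551.3, -38.9, 102.0]
tool_rot: [3.141, 0.0, 1.324]
force: [-0.0, -0.0, -0.4]
width: 68.6
gripper_force: 0.0
```

Request:
arm_command(series=[80,-2.96,0.32,0,1.4,80,-5.92,0.65,0,2.8,80,-8.88,0.97,0,4.2,80,-11.84,1.29,0,5.6,80,-14.8,1.61,0,7])

```text
clock: 12.22
eef_pos: [531.2, -186.1, 102.0]
tool_rot: [3.141, -0.0, 1.202]
force: [0.4, 0.3, 0.2]
width: 68.3
gripper_force: 0.0
```

Request:
arm_command(series=[80,-2.9,0.68,0,1.4,80,-5.8,1.36,0,2.8,80,-8.7,2.05,0,4.2,80,-11.59,2.73,0,5.5,80,-14.49,3.4,0,6.9])

```text
clock: 12.63
eef_pos: [510.8, -333.5, 102.0]
tool_rot: [3.141, -0.0, 1.081]
force: [1.4, -1.2, -0.5]
width: 68.3
gripper_force: 0.0
```

Request:
arm_command(series=[80,-1.04,0.55,0,0.4,80,-2.09,1.11,0,0.8,80,-3.13,1.66,0,1.2,80,-4.17,2.21,0,1.6,80,-5.21,2.77,0,2])

```text
clock: 13.05
eef_pos: [511.9, -390.7, 101.5]
tool_rot: [3.142, -0.001, 1.049]
force: [-1.0, 0.6, -0.0]
width: 68.3
gripper_force: 0.0
```

Request:
arm_command(series=[80,0,0,0,0,80,0,0,0,0,80,0,0,0,0,80,0,0,0,0,80,0,0,0,0])

```text
clock: 13.47
eef_pos: [511.4, -390.0, 101.4]
tool_rot: [-3.141, -0.001, 1.049]
force: [0.0, 0.4, -0.3]
width: 68.3
gripper_force: 0.0
```

Run:
```python
from h import *
p,d,m=snap("wrist","w7");X=cloud(p,d,m);C=X.reshape(-1,3)
for a,b,R in((6,42,18),(60,70,11),(76,95,7)):
    P=C[(np.hypot(C[:,0]-515.5,C[:,1]+389.5)<R+8)&(C[:,2]>a)&(C[:,2]<b)];print(a,len(P),*(circ(P[:,:2],R) if len(P)>8 else []))
plan(80,[(515.5,-389.5,26,60)])
```

```text
13.5167 [ 511.4 -390.2  101.4] [-180.    -0.    60.1] 68.31034495443535 [ 0.2  0.4 -0.2]
6 423 [ 515.02693761 -390.00859525] 0.09260978968915978
60 175 [ 514.8770966  -390.37982446] 0.25422810212817915
76 279 [ 514.93322354 -390.06551464] 0.3121729750030635
[80, 0.05, 0.06, 1.51, 0, 80, 0.11, 0.13, 3.01, 0, 80, 0.16, 0.19, 4.52, 0.1, 80, 0.21, 0.26, 6.03, 0.1, 80, 0.27, 0.32, 7.54, 0.1]
  -> [ 515.5 -389.5   26.    60. ]
```

View pics/w7.png

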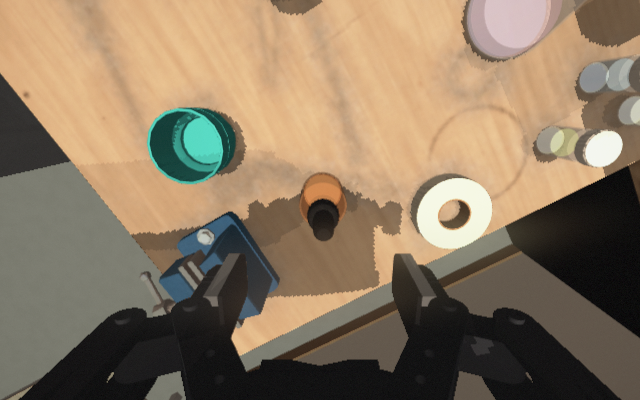

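Dropper bottle in view at (322,205), its axis at (515.0, −390.1) in all three slices; vise at (220,260) is close to the left finger, so I'll narrow the opening before descending.

Request:
arm_command(series=[48,0.1,0.2,0,0,48,0.19,0.31,0.5,0,48,0.19,0.31,2,0,48,0.19,0.31,4,0,48,0.19,0.31,5.5,0])

```text
clock: 13.93
eef_pos: [514.7, -390.6, 45.0]
tool_rot: [-3.141, -0.0, 1.048]
force: [-0.4, -0.1, -0.2]
width: 40.9
gripper_force: 0.0
```

Request:
arm_command(series=[48,0,0,1,0,48,0,0,1.7,0,48,0,0,2,0,48,0,0,2,0,48,0,0,2,0])

```text
clock: 14.35
eef_pos: [515.2, -391.3, 26.8]
tool_rot: [3.141, 0.0, 1.047]
force: [-0.6, -0.4, -0.5]
width: 41.0
gripper_force: 0.0
```

Request:
arm_command(series=[0,0,0,0,0,0,0,0,0,0,0,0,0,0,0,0,0,0,0,0,0,0,0,0,0])

```text
clock: 14.77
eef_pos: [515.1, -391.3, 27.4]
tool_rot: [3.14, 0.0, 1.047]
force: [-1.2, 0.9, 6.0]
width: 19.4
gripper_force: 56.1
```

Request:
arm_command(series=[0,0,0,0,0,0,0,0,0,0,0,0,0,0,0,0,0,0,0,0,0,0,0,0,0])

```text
clock: 15.18
eef_pos: [515.1, -391.3, 27.4]
tool_rot: [3.14, 0.0, 1.047]
force: [-1.1, 0.4, 4.7]
width: 19.4
gripper_force: 56.1
```

Run:
```python
from h import *
plan(0,[(515,-390,148,60),(484,70,148,60),(480.8,122.3,148,60,0,16)],cur=(515,-391,27,60),step=36)
```

```text
[0, 0.02, -0.01, -2.42, 0, 0, 0.03, -0.02, -4.84, 0, 0, 0.05, -0.03, -7.26, 0, 0, 0.07, -0.04, -9.68, 0, 0, 0.09, -0.05, -12.1, 0]
  -> [ 515. -390.  148.   60.]
[0, 2.55, -1.71, 0, 0, 0, 5.1, -3.42, 0, 0, 0, 7.66, -5.14, 0, 0, 0, 10.21, -6.85, 0, 0, 0, 12.76, -8.56, 0, 0]
[0, 2.55, -1.71, 0, 0, 0, 5.1, -3.42, 0, 0, 0, 7.66, -5.14, 0, 0, 0, 10.21, -6.85, 0, 0, 0, 12.76, -8.56, 0, 0]
[0, 2.55, -1.71, 0, 0, 0, 5.11, -3.43, 0, 0, 0, 7.66, -5.14, 0, 0, 0, 10.21, -6.85, 0, 0, 0, 12.76, -8.56, 0, 0]
  -> [484.   69.9 148.   60. ]
[0, 0.87, -0.58, 0, 0, 0, 1.75, -1.16, 0, 0, 0, 2.62, -1.74, 0, 0, 0, 3.5, -2.32, 0, 0, 0, 4.37, -2.9, 0, 0]
  -> [480.8 122.3 148.   60. ]
```

Request:
arm_command(series=[0,0,0,-1.5,0,0,0,0,-4.5,0,0,0,0,-7.5,0,0,0,0,-10,0,0,0,0,-12,0])

```text
clock: 15.6
eef_pos: [515.5, -391.5, 148.7]
tool_rot: [3.139, 0.0, 1.047]
force: [-0.2, -0.1, -0.4]
width: 19.5
gripper_force: 55.8
```

Request:
arm_command(series=[0,0,0,0,0,0,0,0,0,0,0,0,0,0,0,0,0,0,0,0,0,0,0,0,0])

```text
clock: 16.02
eef_pos: [513.9, -390.5, 144.8]
tool_rot: [-3.139, -0.0, 1.048]
force: [-0.6, -0.1, -0.4]
width: 19.4
gripper_force: 55.8
```

Run:
```python
from h import *
for n,f in(("wrist","w8"),("side","s8")):
    p,d,m=snap(n,f);C=cloud(p,d,m).reshape(-1,3)
    for a in(126,138,150):
        P=C[(np.hypot(C[:,0]-515.5,C[:,1]+390)<35)&(C[:,2]>a)&(C[:,2]<a+12)];print(n,a,len(P),*(circ(P[:,:2],18) if len(P)>8 else []))
    P=C[(np.hypot(C[:,0]-515.5,C[:,1]+390)<35)&(C[:,2]>60)];print(np.percentile(P[:,2],[0.5,1,3]))
p=np.load("pics/s8.npz")["p"];w=np.load("pics/w8.npz")["p"]
cv2.imwrite("pics/c8.png",np.hstack([cv2.resize(p[225:375,220:420],(400,300),interpolation=2),cv2.resize(w[100:,120:520],(400,300))])[:,:,::-1])
```

```text
16.0667 [ 514.  -390.5  144.9] [-179.9   -0.    60. ] 19.790691377456564 [-0.6 -0.3 -0.1]
wrist 126 295 [ 514.08047104 -389.35871887] 0.10247326964492842
wrist 138 352 [ 514.34458268 -389.46872097] 0.1038977178418854
wrist 150 753 [ 514.23669266 -390.06844233] 0.5326444387699922
[126.79688598 132.4326402  151.10464046]
16.1167 [ 514.2 -390.7  145.2] [-179.9   -0.    60. ] 19.560537089628493 [-0.7  0.3 -0.3]
side 126 83 [ 514.38366689 -388.14941994] 0.2689374449592812
side 138 87 [ 514.70916339 -388.3273875 ] 0.24891989467634446
side 150 118 [ 514.94212205 -388.15221059] 0.42649778047665343
[126.79466646 131.57199515 149.09339326]
```

View pics/c8.png

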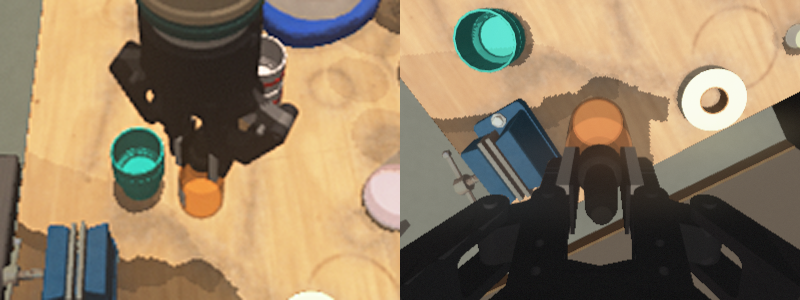

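The crops show the bottle held upright by its collar, pads to either side, with nothing else disturbed.

Request:
arm_command(series=[0,1.5,-1,0,0,0,4,-2.7,0,0,0,7,-4.7,0,0,0,10,-6.7,0,0,0,12.76,-8.56,0,0])

```text
clock: 16.53
eef_pos: [503.9, -235.6, 145.9]
tool_rot: [-3.141, -0.001, 1.048]
force: [0.0, 0.5, -0.2]
width: 19.5
gripper_force: 55.8
```

Request:
arm_command(series=[0,2.55,-1.71,0,0,0,5.1,-3.42,0,0,0,7.66,-5.14,0,0,0,10.21,-6.85,0,0,0,12.76,-8.56,0,0])

```text
clock: 16.95
eef_pos: [493.6, -83.0, 146.1]
tool_rot: [-3.141, -0.0, 1.047]
force: [0.2, 0.6, -0.9]
width: 19.4
gripper_force: 55.8
```

Request:
arm_command(series=[0,2.55,-1.71,0,0,0,5.1,-3.42,0,0,0,7.66,-5.14,0,0,0,10.21,-6.85,0,0,0,12.76,-8.56,0,0])

```text
clock: 17.37
eef_pos: [483.3, 70.4, 146.1]
tool_rot: [-3.141, 0.0, 1.047]
force: [0.8, -0.2, -1.3]
width: 19.8
gripper_force: 55.8
```

Request:
arm_command(series=[0,1.3,-0.9,0,0,0,2.4,-1.6,0,0,0,3.4,-2.3,0,0,0,4.1,-2.7,0,0,0,4.37,-2.9,0,0])

```text
clock: 17.78
eef_pos: [480.3, 122.7, 146.2]
tool_rot: [-3.141, -0.001, 1.049]
force: [-0.3, -0.1, -0.4]
width: 19.6
gripper_force: 55.9
```

Request:
arm_command(series=[0,0,0,0,0,0,0,0,0,0,0,0,0,0,0,0,0,0,0,0,0,0,0,0,0])

```text
clock: 18.2
eef_pos: [480.4, 120.5, 146.3]
tool_rot: [3.141, 0.0, 1.046]
force: [0.7, 0.1, 0.4]
width: 19.5
gripper_force: 55.9
```

Run:
```python
from h import *
p,d,m=snap("wrist","w9");C=cloud(p,d,m).reshape(-1,3)
for a in(126,138,150):
    P=C[(np.hypot(C[:,0]-480,C[:,1]-122)<35)&(C[:,2]>a)&(C[:,2]<a+12)];print(a,len(P),*(circ(P[:,:2],18) if len(P)>8 else []))
h,s,v=np.moveaxis(hsv(p).astype(int),-1,0);X=cloud(p,d,m)
bl=(s>120)&(v>50)&(h>100)&(h<125)&(X[...,2]<25)&(np.hypot(X[...,0]-526,X[...,1]-117)<150)
H=np.vstack([q for q in cv2.findContours(bl.astype(np.uint8),0,1)[0] if cv2.contourArea(q)>100]);print(H[:,0].min(0),H[:,0].max(0),cv2.minAreaRect(plane(H,m,9).astype(np.float32)))
plan(0,[(480.6,121.2,35,60)])
```

```text
18.25 [480.4 120.6 146.3] [180.   0.  60.] 19.546738379447977 [-0.5  0.1 -0. ]
126 281 [480.60822801 121.47829814] 0.10453154850490165
138 349 [480.89710245 121.40547625] 0.10250651636087227
150 548 [481.0012684  121.23202463] 0.1951010004422411
[235  53] [486 234] ((526.88232421875, 116.67015075683594), (122.4585952758789, 213.6541290283203), 83.07415008544922)
[0, 0.01, 0, 2.23, 0, 0, 0.02, -0.01, 4.45, 0, 0, 0.04, -0.01, 6.68, 0, 0, 0.05, -0.01, 8.91, 0, 0, 0.06, -0.01, 11.13, 0]
  -> [480.6 121.2  35.   60. ]
```

Request:
arm_command(series=[0,0.08,-0.02,2,0,0,0.08,-0.02,4.5,0,0,0.08,-0.02,7,0,0,0.08,-0.02,9,0,0,0.08,-0.02,10,0])

```text
clock: 18.67
eef_pos: [479.3, 121.3, 44.3]
tool_rot: [-3.139, 0.002, 1.047]
force: [-0.6, -0.6, -1.0]
width: 19.8
gripper_force: 55.9
```

Request:
arm_command(series=[0,0,0,0.5,0,0,0,0,0.9,0,0,0,0,1,0,0,0,0,1.05,0,0,0,0,1.05,0])

```text
clock: 19.08
eef_pos: [481.3, 122.2, 36.6]
tool_rot: [3.14, -0.001, 1.047]
force: [0.5, 0.8, -0.1]
width: 19.3
gripper_force: 55.9
```

Request:
arm_command(series=[0,0,0,0,0,0,0,0,0,0,0,0,0,0,0,0,0,0,0,0,0,0,0,0,0])

```text
clock: 19.5
eef_pos: [480.7, 122.0, 36.0]
tool_rot: [3.141, -0.0, 1.047]
force: [0.3, -0.2, -0.3]
width: 19.7
gripper_force: 55.9
```

Request:
arm_command(series=[0,-0.05,0.02,0.1,0,0,-0.05,0.02,0.15,0,0,-0.05,0.02,0.2,0,0,-0.05,0.02,0.22,0,0,-0.05,0.02,0.22,0])

```text
clock: 19.92
eef_pos: [480.4, 121.5, 33.5]
tool_rot: [-3.141, 0.0, 1.047]
force: [-0.7, 0.3, 0.4]
width: 19.5
gripper_force: 55.9
```

Request:
arm_command(series=[20,0,0,0,0,25,0,0,0,0,30,0,0,0,0,40,0,0,0,0,48,0,0,0,0])

```text
clock: 20.33
eef_pos: [480.5, 121.5, 33.7]
tool_rot: [3.142, -0.0, 1.048]
force: [1.2, 0.3, 0.5]
width: 40.7
gripper_force: 0.0
```

Request:
arm_command(series=[48,0,0,-1,0,48,0,0,-3,0,48,0,0,-5.5,0,48,0,0,-8,0,48,0,0,-9,0])

```text
clock: 20.75
eef_pos: [482.1, 122.1, 127.0]
tool_rot: [3.138, -0.004, 1.047]
force: [0.7, 0.6, 0.3]
width: 41.0
gripper_force: 0.0
```

Run:
```python
from h import *
p,d,m=snap("wrist");p,d,m=snap("wrist","w10");C=cloud(p,d,m).reshape(-1,3)
for a,b,R in((12,48,18),(66,76,11),(82,100,7)):
    P=C[(np.hypot(C[:,0]-480.5,C[:,1]-122)<R+8)&(C[:,2]>a)&(C[:,2]<b)];print(a,len(P),*(circ(P[:,:2],R) if len(P)>8 else []))
```

```text
20.8 [482.8 122.2 127.5] [179.7  -0.3  60. ] 41.07040378077915 [0.7 0.4 0.9]
20.85 [482.  121.9 125.8] [179.8  -0.2  60. ] 41.17112473052223 [0.8 0.1 0.2]
12 344 [480.66588956 122.69860173] 0.08886046571000072
66 152 [480.55524393 122.26620509] 0.2831289381590807
82 186 [480.63463559 122.78467752] 0.2335623473991313
```

Dropper sits at (480.7, 122.6), upright. On to the white bottle.

Request:
arm_command(series=[60,-2.2,1.6,0,0,70,-5.5,4,0,0,80,-8.8,6.2,0,0,80,-11.8,8.5,0,0,80,-13.8,10.1,0,0])

```text
clock: 21.27
eef_pos: [497.7, -52.8, 122.3]
tool_rot: [-3.14, 0.003, 1.044]
force: [0.6, -0.0, 0.1]
width: 68.3
gripper_force: 0.0
```

Request:
arm_command(series=[80,0,0,0,0,80,0,0,0,0,80,0,0,0,0,80,0,0,0,0,80,0,0,0,0])

```text
clock: 21.68
eef_pos: [498.7, -46.8, 123.3]
tool_rot: [-3.141, -0.0, 1.05]
force: [-0.2, -0.0, -1.1]
width: 68.5
gripper_force: 0.0
```

Run:
```python
from h import *
p,d,m=snap("wrist","w11");X=cloud(p,d,m);C=X.reshape(-1,3)
V=dict(np.load("pics/side.npz"));W=dict(np.load("pics/scene.npz"))
for D in (C,cloud(V["p"],V["d"],V).reshape(-1,3),cloud(W["p"],W["d"],W).reshape(-1,3)):
    P=D[(np.hypot(D[:,0]-498,D[:,1]+47)<40)&(D[:,2]>15)&(D[:,2]<62)];print("body",len(P),cv2.minAreaRect(P[:,:2].astype(np.float32)))
P=C[(np.hypot(C[:,0]-498,C[:,1]+47)<24)&(C[:,2]>82)&(C[:,2]<110)];print("cap",len(P),circ(P[P[:,2]<98][:,:2],15.5),P[P[:,2]>98].mean(0))
# cap top ellipse
M=(X[...,2]>96)&(X[...,2]<106)&(np.hypot(X[...,0]-498,X[...,1]+47)<24);print(rect(M,m,100))
# obstacles in ring 30..90 mm
D=np.vstack([cloud(V["p"],V["d"],V).reshape(-1,3),C]);r=np.hypot(D[:,0]-498,D[:,1]+47);O=D[(r>38)&(r<95)&(D[:,2]>25)&(D[:,2]<100)]
a=np.degrees(np.arctan2(O[:,1]+47,O[:,0]-498))
for k in range(-180,180,30):
    q=(a>=k)&(a<k+30)
    if q.sum()>3: print(k,q.sum(),np.hypot(O[q,0]-498,O[q,1]+47).min(),O[q,2].max())
```

```text
21.7333 [498.8 -47.  123.5] [-180.    -0.    60.2] 68.30059609069309 [ 0.4 -0.1 -0. ]
body 681 ((504.9536437988281, -32.7774772644043), (28.207815170288086, 58.445472717285156), 68.06537628173828)
body 317 ((495.1968688964844, -61.41362380981445), (30.448766708374023, 58.08761978149414), 71.71900177001953)
body 236 ((486.1240234375, -38.96355438232422), (60.57160568237305, 33.5403938293457), 58.40666961669922)
cap 1868 (array([499.06414986, -47.83213797]), np.float64(0.1816908484415194)) [499.58824796 -46.87635298  99.49463166]
((500.0750732421875, -46.48347473144531), (30.077930450439453, 30.236425399780273), 12.513318061828613)
```

View pics/w11.png

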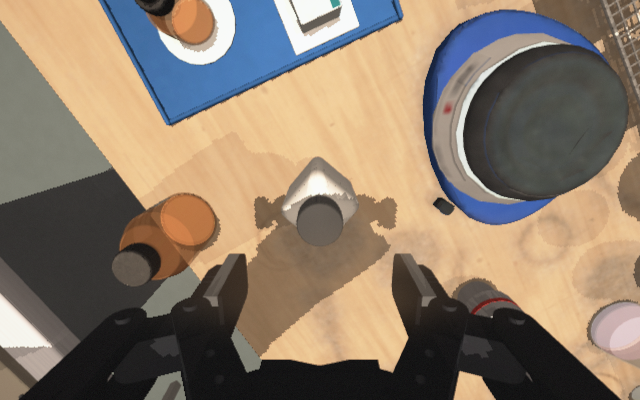

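White bottle's cap at (320,220), its body corner toward the camera at (318,160); amber bottle (165,240) and balance (540,120) are well clear. Fit the known square to the body points.

Run:
```python
from h import *
L=[dict(np.load(f"pics/{n}.npz")) for n in("w11","side","scene")]
S=[]
for V in L:
    D=cloud(V["p"],V["d"],V).reshape(-1,3);S.append(D[(np.hypot(D[:,0]-499,D[:,1]+47)<36)&(D[:,2]>12)&(D[:,2]<60)][:,:2])
def fit(P,t0=20):
    def f(q):
        c,s=np.cos(q[2]),np.sin(q[2]);d=P-q[:2];return np.maximum(abs(c*d[:,0]+s*d[:,1]),abs(-s*d[:,0]+c*d[:,1]))-23
    r=min((least_squares(f,[499.3,-47,np.radians(t)],loss="soft_l1",f_scale=1.5) for t in(5,20,35,50,65,80)),key=lambda r:r.cost);return r.x[:2],np.degrees(r.x[2])%90,np.median(abs(r.fun))
for P in S+[np.vstack(S)]: print(len(P),*fit(P))
```

```text
676 [499.20652742 -47.5330115 ] 20.253579037820984 0.1385984936705693
323 [499.60044829 -45.71314922] 20.2290896689065 0.5409947703951019
244 [499.64422043 -48.41984378] 19.925399987181155 1.1514482167117404
1243 [499.25246966 -47.21298639] 20.337502408673206 0.29249631098420537
```

Run:
```python
from h import *
plan(100,[(499.2,-47.4,110,110.2),(499.2,-47.4,3,110.2)])
```

```text
[100, 0, 0.01, 0.13, -5, 100, 0, 0.01, 0.27, -10, 100, 0, 0.02, 0.4, -15, 100, -0.01, 0.02, 0.54, -20, 100, -0.01, 0.03, 0.67, -25]
[100, 0, 0, 0.14, -5, 100, -0.01, 0.01, 0.27, -10, 100, -0.01, 0.01, 0.41, -15, 100, -0.01, 0.02, 0.54, -20, 100, -0.01, 0.02, 0.68, -25]
  -> [499.2 -47.4 110.  110.2]
[100, 0, 0, 2.14, 0, 100, 0, 0, 4.28, 0, 100, 0, 0, 6.42, 0, 100, 0, 0, 8.56, 0, 100, 0, 0, 10.7, 0]
  -> [499.2 -47.4   3.  110.2]
```

Request:
arm_command(series=[100,0,0.01,0.1,-5,100,0,0.01,0.3,-10,100,0,0.02,0.4,-15,100,0,0.02,0.5,-20,100,0,0.03,0.7,-25])

```text
clock: 22.15
eef_pos: [499.4, -47.7, 116.7]
tool_rot: [3.141, -0.0, 1.49]
force: [-0.3, -0.5, 0.4]
width: 85.3
gripper_force: 0.0
```

Request:
arm_command(series=[100,0,0,0.1,-5,100,0,0.01,0.3,-10,100,0,0.01,0.4,-15,100,0,0.02,0.5,-20,100,0,0.02,0.7,-25])

```text
clock: 22.57
eef_pos: [499.6, -47.8, 109.7]
tool_rot: [3.141, 0.0, 1.926]
force: [0.1, 0.1, 0.4]
width: 85.6
gripper_force: 0.0
```

Request:
arm_command(series=[100,0,0,0,0,100,0,0,1,0,100,0,0,3,0,100,0,0,5,0,100,0,0,7,0])

```text
clock: 22.98
eef_pos: [499.5, -48.4, 38.6]
tool_rot: [3.141, 0.0, 1.918]
force: [0.4, -0.0, -0.5]
width: 85.4
gripper_force: 0.0
```

Request:
arm_command(series=[100,0,0,1.5,0,100,0,0,2.7,0,100,0,0,3.4,0,100,0,0,3.7,0,100,0,0,3.7,0])

```text
clock: 23.4
eef_pos: [499.1, -48.4, 2.0]
tool_rot: [-3.141, -0.0, 1.92]
force: [-0.5, -0.1, -0.3]
width: 85.5
gripper_force: 0.0
```

Request:
arm_command(series=[0,0,0,0,0,0,0,0,0,0,0,0,0,0,0,0,0,0,0,0,0,0,0,0,0])

```text
clock: 23.82
eef_pos: [500.1, -48.8, 3.5]
tool_rot: [3.14, 0.001, 1.92]
force: [-0.2, 0.7, 6.3]
width: 44.6
gripper_force: 62.1
```

Request:
arm_command(series=[0,0,0,0,0,0,0,0,0,0,0,0,0,0,0,0,0,0,0,0,0,0,0,0,0])

```text
clock: 24.23
eef_pos: [500.1, -48.8, 3.5]
tool_rot: [3.14, 0.001, 1.92]
force: [-0.6, -0.4, 6.5]
width: 44.7
gripper_force: 62.1
```

Run:
```python
from h import *
plan(0,[(540,240,140,99),(556,309.5,140,96.1,0,18)],cur=(499.8,-48.6,140,110))
```

```text
[0, 2.57, 1.36, 0, 1.1, 0, 5.15, 2.73, 0, 2.2, 0, 7.72, 4.09, 0, 3.3, 0, 10.3, 5.46, 0, 4.4, 0, 12.87, 6.82, 0, 5.5]
[0, 2.69, 1.11, 0, 1.1, 0, 5.39, 2.23, 0, 2.2, 0, 8.08, 3.34, 0, 3.3, 0, 10.78, 4.45, 0, 4.4, 0, 13.47, 5.56, 0, 5.5]
  -> [540. 240. 140.  99.]
[0, 1.32, 0.53, 0, 0.6, 0, 2.65, 1.07, 0, 1.2, 0, 3.97, 1.6, 0, 1.7, 0, 5.29, 2.14, 0, 2.3, 0, 6.61, 2.67, 0, 2.9]
  -> [556.  309.5 140.   96.1]
```

Request:
arm_command(series=[0,0,0,-1.5,0,0,0,0,-4.5,0,0,0,0,-7.5,0,0,0,0,-10.5,0,0,0,0,-13.7,0])

```text
clock: 24.65
eef_pos: [498.7, -48.8, 140.8]
tool_rot: [-3.141, -0.001, 1.92]
force: [0.5, 0.6, -0.7]
width: 44.6
gripper_force: 61.4
```

Request:
arm_command(series=[0,1.7,0.9,0,0.8,0,4.5,2.4,0,2,0,7.3,3.9,0,3.2,0,10.1,5.35,0,4.4,0,12.87,6.82,0,5.5])

```text
clock: 25.07
eef_pos: [519.3, 96.7, 139.9]
tool_rot: [3.141, 0.0, 1.822]
force: [1.0, 0.6, -0.9]
width: 44.6
gripper_force: 61.6
```

Request:
arm_command(series=[0,2.69,1.11,0,1.1,0,5.39,2.23,0,2.2,0,8.08,3.34,0,3.3,0,10.78,4.45,0,4.4,0,13.47,5.56,0,5.5])

```text
clock: 25.48
eef_pos: [539.3, 241.1, 139.6]
tool_rot: [-3.141, 0.0, 1.727]
force: [0.8, 0.1, -1.4]
width: 44.3
gripper_force: 61.5
```

Request:
arm_command(series=[0,2.2,0.9,0,0.9,0,4,1.6,0,1.7,0,5.4,2.15,0,2.3,0,6.3,2.5,0,2.7,0,6.61,2.67,0,2.9])

```text
clock: 25.9
eef_pos: [555.1, 311.2, 139.5]
tool_rot: [-3.141, -0.001, 1.679]
force: [-0.1, -0.4, -1.0]
width: 44.6
gripper_force: 61.5
```

Request:
arm_command(series=[0,0,0,0,0,0,0,0,0,0,0,0,0,0,0,0,0,0,0,0,0,0,0,0,0])

```text
clock: 26.32
eef_pos: [555.7, 308.3, 139.7]
tool_rot: [-3.142, 0.001, 1.676]
force: [1.1, -0.6, -0.2]
width: 44.6
gripper_force: 61.5
```

```bash
cat >> h.py <<'E'
def square(P,c0,t0):
    def f(q):
        c,s=np.cos(q[2]),np.sin(q[2]);d=P-q[:2];return np.maximum(abs(c*d[:,0]+s*d[:,1]),abs(-s*d[:,0]+c*d[:,1]))-23
    r=least_squares(f,[*c0,np.radians(t0)],loss="soft_l1",f_scale=1.5);return r.x[:2],np.degrees(r.x[2]),np.median(abs(r.fun))
E
python3 - <<'E'
from h import *
p,d,m=snap("wrist","w12");X=cloud(p,d,m);C=X.reshape(-1,3);h,s,v=np.moveaxis(hsv(p).astype(int),-1,0)
ye=(s>120)&(v>60)&(h>22)&(h<35)&(X[...,2]<25)&(np.hypot(X[...,0]-510,X[...,1]-306)<150)
H=np.vstack([q for q in cv2.findContours(ye.astype(np.uint8),0,1)[0] if cv2.contourArea(q)>100])
print(H[:,0].min(0),H[:,0].max(0),cv2.minAreaRect(plane(H,m,9).astype(np.float32)))
P=C[(np.hypot(C[:,0]-556,C[:,1]-309)<38)&(C[:,2]>143)&(C[:,2]<170)];print(len(P),*square(P[:,:2],(556,309),6))
E
```

```text
26.3667 [555.7 308.6 139.8] [180.    0.   96.1] 45.2508733185756 [ 0.1  0.1 -0.7]
[152 116] [388 242] ((511.504150390625, 305.2615051269531), (214.81483459472656, 122.75813293457031), 6.415808200836182)
1378 [557.04390872 310.08849639] 6.195312660174995 0.17437269533132138
```

View pics/w12.png

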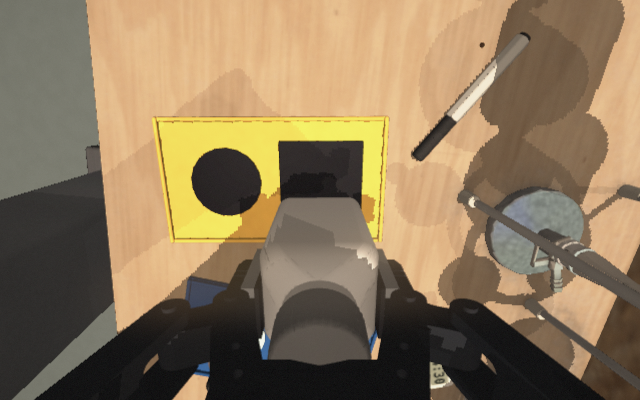

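Wrist view: yellow tray spans (153,117)–(388,242), round pad at (226,181), square pad columns 279–363, bottle held square over it. Refine pads and held bottle edges.

Run:
```python
from h import *
m=dict(np.load("pics/w12.npz"));p=m["p"];X=cloud(p,m["d"],m);C=X.reshape(-1,3);h,s,v=np.moveaxis(hsv(p).astype(int),-1,0)
M=(v<75).astype(np.uint8);M[:,:185]=0;M[:,268:]=0;M[:140]=0;M[222:]=0
c=max(cv2.findContours(M,0,1)[0],key=cv2.contourArea);print("round",cv2.minEnclosingCircle(plane(c,m,6).astype(np.float32)),plane(c,m,6).mean(0))
M=(v<75).astype(np.uint8);M[:,:272]=0;M[:,372:]=0;M[:134]=0;M[180:]=0
q=plane(max(cv2.findContours(M,0,1)[0],key=cv2.contourArea),m,6);a=np.radians(6.2);R=np.array([[np.cos(a),-np.sin(a)],[np.sin(a),np.cos(a)]])
o=(q-[511,305.5])@R;print("square x",o[:,0].min(),o[:,0].max(),"ymax",o[:,1].max())
P=C[(np.hypot(C[:,0]-556,C[:,1]-309)<40)&(C[:,2]>142)&(C[:,2]<160)];o=(P[:,:2]-[511,305.5])@R
f=o[o[:,1]>o[:,1].max()-4];print("front y",np.median(f[:,1]),"x",np.percentile(f[:,0],[0,2,98,100]),len(f))
```

```text
round ((465.6965026855469, 299.9609069824219), 33.38959503173828) [465.80894806 300.42728295]
square x 6.694646177559656 85.24350851851919 ymax 38.96753691025436
front y 22.65758086957471 x [23.10403531 24.62644452 65.42528981 66.80429444] 824
```

Request:
arm_command(series=[0,0,0.11,2,0,0,0,0.11,5,0,0,0,0.11,8,0,0,0,0.11,10,0,0,0,0.11,11.5,0])

```text
clock: 26.78
eef_pos: [555.6, 308.3, 22.3]
tool_rot: [-3.139, 0.001, 1.677]
force: [0.4, -0.1, -0.3]
width: 44.8
gripper_force: 61.5
```

Request:
arm_command(series=[0,0,0,0.6,0,0,0,0,1,0,0,0,0,1.2,0,0,0,0,1.2,0,0,0,0,1.2,0])

```text
clock: 27.2
eef_pos: [557.4, 309.9, 13.7]
tool_rot: [3.14, -0.001, 1.677]
force: [1.0, -0.7, -0.3]
width: 44.8
gripper_force: 61.5
```

Request:
arm_command(series=[0,0,0,0,0,0,0,0,0,0,0,0,0,0,0,0,0,0,0,0,0,0,0,0,0])

```text
clock: 27.62
eef_pos: [556.8, 309.5, 12.8]
tool_rot: [3.141, -0.0, 1.677]
force: [-0.4, -0.3, -1.0]
width: 44.9
gripper_force: 61.5
```

Request:
arm_command(series=[0,-0.06,0,0.1,0,0,-0.06,0,0.2,0,0,-0.06,0,0.25,0,0,-0.06,0,0.28,0,0,-0.06,0,0.28,0])

```text
clock: 28.03
eef_pos: [556.6, 308.9, 9.7]
tool_rot: [-3.141, 0.0, 1.678]
force: [-1.5, 0.6, -1.0]
width: 45.0
gripper_force: 61.5
```

Request:
arm_command(series=[58,0,0,0,0,62,0,0,0,0,70,0,0,0,0,85,0,0,0,0,100,0,0,0,0])

```text
clock: 28.45
eef_pos: [556.8, 308.9, 9.9]
tool_rot: [3.141, -0.0, 1.677]
force: [0.8, 0.2, -0.2]
width: 81.2
gripper_force: 0.0
```

Request:
arm_command(series=[100,0,0,-1,0,100,0,0,-3,0,100,0,0,-6,0,100,0,0,-9,0,100,0,0,-11,0])

```text
clock: 28.87
eef_pos: [557.7, 309.8, 123.4]
tool_rot: [3.138, -0.002, 1.678]
force: [0.0, 1.7, 0.5]
width: 85.5
gripper_force: 0.0
```

Request:
arm_command(series=[100,0,0,0,0,100,0,0,0,0,100,0,0,0,0,100,0,0,0,0,100,0,0,0,0])

```text
clock: 29.28
eef_pos: [555.9, 308.4, 118.6]
tool_rot: [-3.139, 0.001, 1.678]
force: [1.0, 0.1, -0.6]
width: 85.4
gripper_force: 0.0
```

Run:
```python
from h import *
p,d,m=snap("wrist","w13");C=cloud(p,d,m).reshape(-1,3)
P=C[(np.hypot(C[:,0]-556,C[:,1]-309)<36)&(C[:,2]>14)&(C[:,2]<66)];print(len(P),*square(P[:,:2],(556,309),6))
P=C[(np.hypot(C[:,0]-556,C[:,1]-309)<24)&(C[:,2]>88)&(C[:,2]<104)];print(circ(P[:,:2],15.5))
plan(100,[(575,-150,118,80),(581.4,-229.8,118,65,100,16)],cur=(556.8,309,118,96.1),step=39)
```

```text
29.3333 [556.  308.5 118.6] [-1.799e+02  1.000e-01  9.610e+01] 85.94862194196074 [-0.2 -0.9 -0.4]
700 [554.80806731 310.31581344] 6.985477426495618 0.14902588604403633
(array([556.64653237, 310.10920392]), np.float64(0.17022291032995795))
[100, -3.06, -0.2, 0, 1.1, 100, -6.11, -0.41, 0, 2.1, 100, -9.17, -0.61, 0, 3.2, 100, -12.22, -0.82, 0, 4.3, 100, -15.28, -1.02, 0, 5.4]
[100, -3.06, 0.08, 0, 1.1, 100, -6.12, 0.17, 0, 2.1, 100, -9.18, 0.25, 0, 3.2, 100, -12.24, 0.33, 0, 4.3, 100, -15.31, 0.42, 0, 5.3]
[100, -3.04, 0.37, 0, 1.1, 100, -6.08, 0.73, 0, 2.2, 100, -9.12, 1.1, 0, 3.2, 100, -12.16, 1.46, 0, 4.3, 100, -15.2, 1.83, 0, 5.4]
  -> [ 575. -150.  118.   80.]
[100, -0.77, 0.2, 0, 1.5, 100, -1.55, 0.4, 0, 3, 100, -2.32, 0.6, 0, 4.5, 100, -3.1, 0.81, 0, 6, 100, -3.87, 1.01, 0, 7.5]
[100, -0.74, 0.3, 0, 1.5, 100, -1.48, 0.6, 0, 3, 100, -2.23, 0.9, 0, 4.5, 100, -2.97, 1.2, 0, 6, 100, -3.71, 1.5, 0, 7.5]
  -> [ 581.4 -229.8  118.    65. ]
```

Request:
arm_command(series=[100,-2,-0.1,0,1.1,100,-5.4,-0.4,0,2.1,100,-8.8,-0.6,0,3.2,100,-12.1,-0.8,0,4.3,100,-15.28,-1,0,5.4])

```text
clock: 29.75
eef_pos: [562.5, 154.0, 119.1]
tool_rot: [-3.14, 0.001, 1.582]
force: [0.7, -0.5, -0.0]
width: 85.3
gripper_force: 0.0
```

Request:
arm_command(series=[100,-3.06,0.1,0,1.1,100,-6.12,0.2,0,2.1,100,-9.18,0.3,0,3.2,100,-12.24,0.35,0,4.3,100,-15.3,0.4,0,5.3])

```text
clock: 30.17
eef_pos: [568.5, 1.5, 119.2]
tool_rot: [-3.14, 0.0, 1.49]
force: [-0.1, 0.9, -0.4]
width: 85.4
gripper_force: 0.0
```

Request:
arm_command(series=[100,-3.04,0.4,0,1.1,100,-6.1,0.7,0,2.2,100,-9.1,1.1,0,3.2,100,-12.2,1.5,0,4.3,100,-15.2,1.8,0,5.4])

```text
clock: 30.58
eef_pos: [574.4, -151.6, 119.2]
tool_rot: [-3.141, -0.0, 1.395]
force: [1.2, -0.1, 0.3]
width: 85.4
gripper_force: 0.0
```

Request:
arm_command(series=[100,-1.5,0.5,0,3,100,-3,0.9,0,6,100,-4.5,1.4,0,9,100,-6.2,1.9,0,12,100,-7.7,2.2,0,15])

```text
clock: 31.0
eef_pos: [583.9, -230.0, 119.8]
tool_rot: [3.141, -0.001, 1.131]
force: [1.8, 0.5, 0.2]
width: 85.5
gripper_force: 0.0
```

Request:
arm_command(series=[100,0,0,0,0,100,0,0,0,0,100,0,0,0,0,100,0,0,0,0,100,0,0,0,0])

```text
clock: 31.42
eef_pos: [583.3, -228.1, 119.9]
tool_rot: [-3.141, -0.001, 1.137]
force: [-0.6, -0.2, 0.0]
width: 85.2
gripper_force: 0.0
```

Run:
```python
from h import *
p,d,m=snap("wrist","w14");X=cloud(p,d,m);C=X.reshape(-1,3)
for a,b in((64,92),(28,56)):
    r=np.hypot(C[:,0]-581.5,C[:,1]+229.8);P=C[(r<36)&(r>12)&(C[:,2]>a)&(C[:,2]<b)];print(a,len(P),circ(P[:,:2],25))
M=((X[...,2]>92)&(X[...,2]<101)&(np.hypot(X[...,0]-581.5,X[...,1]+229.8)<36)).astype(np.uint8)
c=np.vstack(cv2.findContours(M,0,1)[0]);print(cv2.minEnclosingCircle(plane(c,m,96).astype(np.float32)))
D=C;r=np.hypot(D[:,0]-581.5,D[:,1]+230);O=D[(r>34)&(r<75)&(D[:,2]>55)&(D[:,2]<125)];print("obst",len(O),O.mean(0) if len(O) else "")
plan(100,[(581.4,-229.8,34,65)])
```

```text
31.4667 [ 583.2 -228.4  119.9] [-180.    -0.    65.1] 85.41402265153764 [ 0.3  0.  -0.1]
64 1836 (array([ 582.33228521, -228.37705797]), np.float64(1.151970441497891))
28 1047 (array([ 582.08950617, -220.93878519]), np.float64(5.549468217318168))
((582.1817626953125, -229.4942169189453), 25.362464904785156)
obst 0 
[100, -0.04, -0.02, 1.72, 0, 100, -0.08, -0.04, 3.44, 0, 100, -0.12, -0.06, 5.16, 0.1, 100, -0.16, -0.09, 6.87, 0.1, 100, -0.21, -0.11, 8.59, 0.1]
  -> [ 581.4 -229.8   34.    65. ]
```

View pics/w14.png

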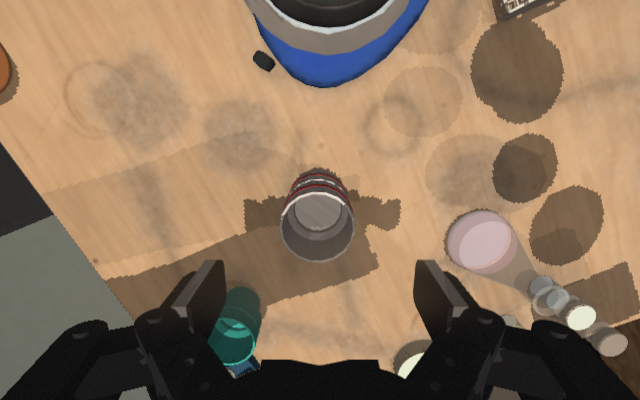

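Stack's upper rim is at (318,228), fits as circle r 25.4 at (582.2, −229.5); fingers have free space on both sides. Descend onto the free wall and close.

Request:
arm_command(series=[100,-0.14,-0.05,1,0,100,-0.14,-0.05,2.8,0,100,-0.14,-0.05,4.6,0,100,-0.14,-0.05,6.2,0,100,-0.14,-0.05,7.3,0])

```text
clock: 31.88
eef_pos: [580.7, -230.2, 44.6]
tool_rot: [-3.139, 0.0, 1.135]
force: [0.1, -0.2, -0.1]
width: 85.5
gripper_force: 0.0
```

Request:
arm_command(series=[100,0,0,0.6,0,100,0,0,1,0,100,0,0,1.2,0,100,0,0,1.3,0,100,0,0,1.3,0])

```text
clock: 32.3
eef_pos: [582.5, -230.8, 34.3]
tool_rot: [3.141, -0.0, 1.135]
force: [-0.2, 0.3, -0.3]
width: 85.5
gripper_force: 0.0
```

Request:
arm_command(series=[80,0,0,0,0,72,0,0,0,0,68,0,0,0,0,68,0,0,0,0,68,0,0,0,0])

```text
clock: 32.72
eef_pos: [582.1, -230.7, 34.0]
tool_rot: [3.141, -0.0, 1.135]
force: [-0.3, -0.0, -0.9]
width: 57.8
gripper_force: 0.0
```

Request:
arm_command(series=[64,0,0,0,0,61,0,0,0,0,58,0,0,0,0,54,0,0,0,0,48,0,0,0,0])

```text
clock: 33.13
eef_pos: [581.7, -230.6, 34.3]
tool_rot: [-3.141, 0.0, 1.135]
force: [-2.2, 1.3, 5.2]
width: 49.2
gripper_force: 61.1
```

Request:
arm_command(series=[30,0,0,0,0,0,0,0,0,0,0,0,0,0,0,0,0,0,0,0,0,0,0,0,0])

```text
clock: 33.55
eef_pos: [581.7, -230.6, 34.3]
tool_rot: [-3.141, 0.0, 1.135]
force: [-2.4, 0.5, 5.8]
width: 49.3
gripper_force: 61.1
```

Request:
arm_command(series=[0,0,0,0,0,0,0,0,0,0,0,0,0,0,0,0,0,0,0,0,0,0,0,0,0])

```text
clock: 33.97
eef_pos: [581.7, -230.5, 34.3]
tool_rot: [-3.141, 0.0, 1.135]
force: [-2.3, 0.8, 6.1]
width: 49.1
gripper_force: 61.1
```

Run:
```python
from h import *
plan(0,[(478,240,132,36),(465.5,300.3,132,30,0,16)],cur=(581.9,-230.5,132,65),step=37)
```

```text
[0, 2.55, -1.95, 0, 1.9, 0, 5.1, -3.91, 0, 3.9, 0, 7.65, -5.86, 0, 5.8, 0, 10.2, -7.81, 0, 7.7, 0, 12.75, -9.77, 0, 9.7]
[0, 2.18, -2.35, 0, 1.9, 0, 4.37, -4.71, 0, 3.9, 0, 6.55, -7.06, 0, 5.8, 0, 8.74, -9.42, 0, 7.7, 0, 10.92, -11.77, 0, 9.6]
[0, 1.76, -2.69, 0, 1.9, 0, 3.52, -5.37, 0, 3.9, 0, 5.28, -8.06, 0, 5.8, 0, 7.05, -10.75, 0, 7.8, 0, 8.81, -13.44, 0, 9.7]
  -> [478. 240. 132.  36.]
[0, 0.51, -1.12, 0, 1.2, 0, 1.01, -2.24, 0, 2.4, 0, 1.52, -3.36, 0, 3.6, 0, 2.03, -4.49, 0, 4.8, 0, 2.53, -5.61, 0, 6]
  -> [465.5 300.3 132.   30. ]
```

Request:
arm_command(series=[0,0,0,-0.4,0,0,0,0,-1,0,0,0,0,-1.8,0,0,0,0,-2.6,0,0,0,0,-3.5,0])

```text
clock: 34.38
eef_pos: [582.2, -230.8, 69.7]
tool_rot: [3.141, -0.0, 1.135]
force: [-0.3, 0.5, -0.3]
width: 49.4
gripper_force: 62.0
```

Request:
arm_command(series=[0,0,0,-1,0,0,0,0,-2.5,0,0,0,0,-4,0,0,0,0,-5.5,0,0,0,0,-6.3,0])

```text
clock: 34.8
eef_pos: [583.2, -231.0, 134.5]
tool_rot: [3.138, -0.0, 1.135]
force: [-0.3, 0.2, -0.1]
width: 49.0
gripper_force: 62.0
```

Request:
arm_command(series=[0,0,0,0,0,0,0,0,0,0,0,0,0,0,0,0,0,0,0,0,0,0,0,0,0])

```text
clock: 35.22
eef_pos: [581.4, -230.5, 130.9]
tool_rot: [-3.14, 0.0, 1.135]
force: [-0.1, -0.0, -0.4]
width: 49.4
gripper_force: 62.0
```

Run:
```python
from h import *
p,d,m=snap("side","s15");C=cloud(p,d,m).reshape(-1,3)
r=np.hypot(C[:,0]-581.6,C[:,1]+229.5)
P=C[(r<36)&(C[:,2]>28)&(C[:,2]<56)];print("low",len(P),circ(P[:,:2],25));print(np.percentile(C[(r<24)&(C[:,2]<100)][:,2],99))
cv2.imwrite("pics/c15.png",cv2.resize(p[160:310,270:470],(600,450),interpolation=2)[:,:,::-1])
```

```text
35.2667 [ 581.5 -230.5  131. ] [-179.9    0.    65. ] 49.13575965506343 [-0.7 -0.1 -0.1]
low 375 (array([ 581.48938324, -229.65056069]), np.float64(1.1441901825890959))
62.0211918634701
```

View pics/c15.png

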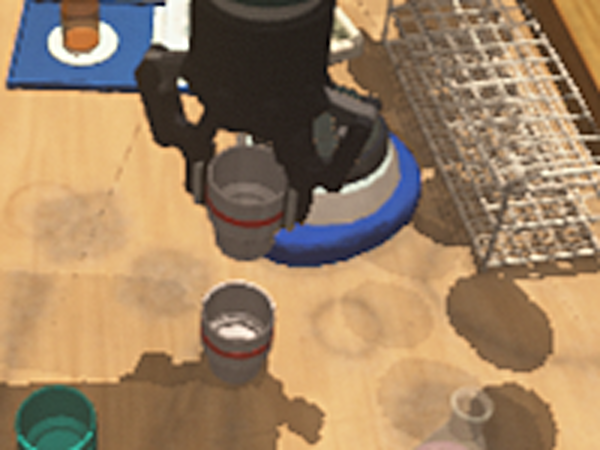

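The upper cup hangs level in the gripper (245,205); the lower cup is still standing in place at (237,330). On to the yellow tray.

Request:
arm_command(series=[0,1.6,-1.2,0,1.4,0,4.4,-3.3,0,3.5,0,7.2,-5.5,0,5.6,0,10,-7.7,0,7.7,0,12.75,-9.77,0,9.7])

```text
clock: 35.68
eef_pos: [546.4, -72.2, 131.5]
tool_rot: [-3.141, 0.0, 0.963]
force: [-0.7, 0.5, -0.2]
width: 49.0
gripper_force: 62.0
```

Request:
arm_command(series=[0,2.18,-2.35,0,1.9,0,4.37,-4.71,0,3.9,0,6.55,-7.06,0,5.8,0,8.74,-9.42,0,7.7,0,10.92,-11.77,0,9.6])

```text
clock: 36.1
eef_pos: [512.0, 84.4, 131.6]
tool_rot: [-3.141, 0.0, 0.796]
force: [0.0, 0.6, -1.1]
width: 49.1
gripper_force: 62.0
```

Request:
arm_command(series=[0,1.76,-2.69,0,1.9,0,3.52,-5.37,0,3.9,0,5.28,-8.06,0,5.8,0,7.05,-10.75,0,7.8,0,8.81,-13.44,0,9.7])

```text
clock: 36.52
eef_pos: [477.3, 241.4, 131.6]
tool_rot: [-3.142, 0.0, 0.627]
force: [0.1, -0.4, -0.6]
width: 49.3
gripper_force: 62.0
```

Request:
arm_command(series=[0,0.9,-2,0,1.8,0,1.6,-3.6,0,3.4,0,2.1,-4.8,0,4.8,0,2.4,-5.4,0,5.6,0,2.53,-5.6,0,6])

```text
clock: 36.93
eef_pos: [464.9, 301.4, 131.5]
tool_rot: [-3.141, 0.0, 0.526]
force: [-0.3, 0.1, -0.7]
width: 49.4
gripper_force: 62.0
```

Request:
arm_command(series=[0,0,0,0,0,0,0,0,0,0,0,0,0,0,0,0,0,0,0,0,0,0,0,0,0])

```text
clock: 37.35
eef_pos: [465.9, 299.2, 131.9]
tool_rot: [3.141, 0.0, 0.523]
force: [0.2, 0.3, 0.3]
width: 49.3
gripper_force: 62.0
```

Run:
```python
from h import *
p,d,m=snap("wrist","w16");X=cloud(p,d,m);C=X.reshape(-1,3);h,s,v=np.moveaxis(hsv(p).astype(int),-1,0)
z0=132.7
for a,b in((160,172),(172,186)):
    r=np.hypot(C[:,0]-465.5,C[:,1]-300.3);P=C[(r<30)&(r>19)&(C[:,2]>a)&(C[:,2]<b)];print(a,len(P),circ(P[:,:2],25))
ye=(s>120)&(v>60)&(h>22)&(h<35)&(X[...,2]<25)&(np.hypot(X[...,0]-510,X[...,1]-306)<150)
H=np.vstack([q for q in cv2.findContours(ye.astype(np.uint8),0,1)[0] if cv2.contourArea(q)>100])
print(H[:,0].min(0),H[:,0].max(0),cv2.minAreaRect(plane(H,m,9).astype(np.float32)))
```

```text
37.4 [465.8 299.3 131.9] [180.   0.  30.] 49.287947911774815 [-0.5  0.6 -0.3]
160 2610 (array([468.59326021, 299.98385942]), np.float64(1.1548377999446782))
172 4021 (array([468.33088853, 299.96970882]), np.float64(1.221005414307239))
[237   0] [458 231] ((513.6784057617188, 305.05499267578125), (209.7641143798828, 122.89997863769531), 6.288158893585205)
```

Run:
```python
from h import *
m=dict(np.load("pics/w16.npz"));X=cloud(m["p"],m["d"],m);C=X.reshape(-1,3)
a=np.radians(30);ux=np.array([np.cos(a),np.sin(a)]);uy=np.array([np.sin(a),-np.cos(a)]);c=np.array([466.8,299.9])
for lo,hi in((160,175),(175,190)):
    D=C[(C[:,2]>lo)&(C[:,2]<hi)][:,:2];q=np.c_[(D-c)@ux,(D-c)@uy];D=D[(q[:,0]>12)&(q[:,0]<32)&(abs(q[:,1])<19)];f=circ(D,25);print(len(D),f)
p=m["p"].copy();h,s,v=np.moveaxis(hsv(p).astype(int),-1,0)
M=((v<75)&(X[...,2]<25)&(np.hypot(X[...,0]-465.5,X[...,1]-300.3)<42)).astype(np.uint8)
cc=max(cv2.findContours(M,0,1)[0],key=cv2.contourArea);P=plane(cc,m,6);r=np.hypot(*(P-[465.5,300.3]).T);print("pad edge",len(P),circ(P[(r>28)],33.7))
cv2.imwrite("pics/c16.png",p[:,:,::-1])
```

```text
777 (array([466.70153943, 298.73191184]), np.float64(0.15298535326865803))
1286 (array([466.80024593, 298.65115984]), np.float64(0.18472833796545984))
pad edge 195 (array([465.2762238 , 299.74072718]), np.float64(0.8279101442642798))
```

View pics/c16.png

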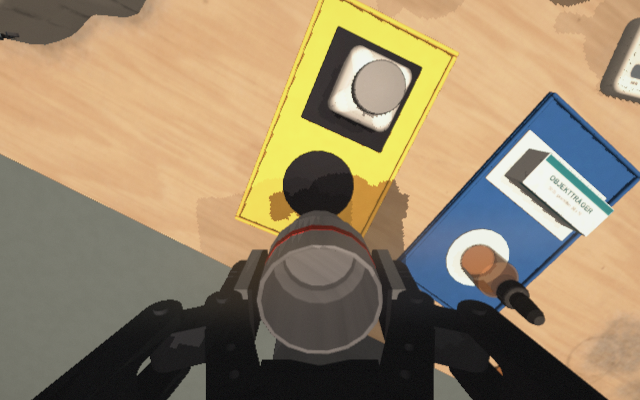

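Both filled kits look centred: box (570,190), dropper (485,262), bottle (375,85). The cup is held over the round pad, whose visible part is at (318,183).

Request:
arm_command(series=[0,-0.06,-0.16,2,0,0,-0.06,-0.16,5,0,0,-0.06,-0.16,8,0,0,-0.06,-0.16,10,0,0,-0.06,-0.16,11.3,0])

```text
clock: 37.82
eef_pos: [463.1, 300.0, 16.6]
tool_rot: [3.141, 0.003, 0.524]
force: [0.5, -0.4, -1.0]
width: 49.2
gripper_force: 62.1
```

Request:
arm_command(series=[0,0,0,0.6,0,0,0,0,1,0,0,0,0,1.1,0,0,0,0,1.1,0,0,0,0,1.1,0])

```text
clock: 38.23
eef_pos: [464.9, 301.5, 8.7]
tool_rot: [-3.141, -0.002, 0.524]
force: [0.7, 0.2, -0.1]
width: 49.2
gripper_force: 62.1
```

Request:
arm_command(series=[0,0,0,0,0,0,0,0,0,0,0,0,0,0,0,0,0,0,0,0,0,0,0,0,0])

```text
clock: 38.65
eef_pos: [464.3, 301.1, 8.0]
tool_rot: [3.142, -0.0, 0.524]
force: [0.8, 0.7, -0.5]
width: 49.1
gripper_force: 62.1
```

Request:
arm_command(series=[0,-0.02,0.06,0.1,0,0,-0.02,0.06,0.2,0,0,-0.02,0.06,0.28,0,0,-0.02,0.06,0.34,0,0,-0.02,0.06,0.34,0])

```text
clock: 39.07
eef_pos: [464.3, 300.4, 4.3]
tool_rot: [3.142, 0.0, 0.524]
force: [-0.3, -0.8, 0.3]
width: 49.1
gripper_force: 62.1
```

Request:
arm_command(series=[60,0,0,0,0,64,0,0,0,0,70,0,0,0,0,76,0,0,0,0,80,0,0,0,0])

```text
clock: 39.48
eef_pos: [464.4, 300.5, 4.4]
tool_rot: [3.142, -0.0, 0.524]
force: [-0.2, -0.1, -0.1]
width: 68.6
gripper_force: 0.0
```

Request:
arm_command(series=[80,0,0,-0.6,0,80,0,0,-2.5,0,80,0,0,-5.5,0,80,0,0,-9,0,80,0,0,-12,0])

```text
clock: 39.9
eef_pos: [464.3, 300.4, 126.5]
tool_rot: [-3.142, -0.0, 0.524]
force: [0.2, 0.3, -0.3]
width: 68.1
gripper_force: 0.0
```

Request:
arm_command(series=[80,0,0,0,0,80,0,0,0,0,80,0,0,0,0,80,0,0,0,0,80,0,0,0,0])

```text
clock: 40.32
eef_pos: [463.4, 299.8, 123.2]
tool_rot: [3.141, 0.003, 0.524]
force: [0.3, -0.8, -0.3]
width: 68.2
gripper_force: 0.0
```

Run:
```python
from h import *
p,d,m=snap("wrist","w17");X=cloud(p,d,m);C=X.reshape(-1,3);c=np.array([465.5,300.3])
M=((X[...,2]>62)&(X[...,2]<71)&(np.hypot(X[...,0]-c[0],X[...,1]-c[1])<36)).astype(np.uint8)
print("rim",cv2.minEnclosingCircle(plane(np.vstack(cv2.findContours(M,0,1)[0]),m,66).astype(np.float32)))
h,s,v=np.moveaxis(hsv(p).astype(int),-1,0)
for n in("side","scene"):
    p2,d2,m2=snap(n,n+"17");D=cloud(p2,d2,m2).reshape(-1,3)
    P=D[(np.hypot(D[:,0]-c[0],D[:,1]-c[1])<34)&(D[:,2]>32)&(D[:,2]<60)];print(n,circ(P[:,:2],25))
cv2.imwrite("pics/c17.png",np.hstack([p,np.load("pics/side17.npz")["p"]])[:, :, ::-1][:, 200:1000])
```

```text
40.3667 [463.5 299.9 123.2] [1.8e+02 1.0e-01 3.0e+01] 68.31644132052357 [-0.6  0.8  0.3]
rim ((465.7113342285156, 300.87158203125), 25.17254066467285)
40.4167 [463.7 300.1 123.3] [1.8e+02 1.0e-01 3.0e+01] 68.4224768477993 [-0.1 -0.5  0.4]
side (array([465.93673821, 301.36960797]), np.float64(1.2550997045898704))
40.4667 [463.8 300.2 123.5] [1.8e+02 1.0e-01 3.0e+01] 68.53647907147739 [0.5 0.1 0.4]
scene (array([464.44806833, 300.88898455]), np.float64(1.2996515731650717))
```

View pics/c17.png

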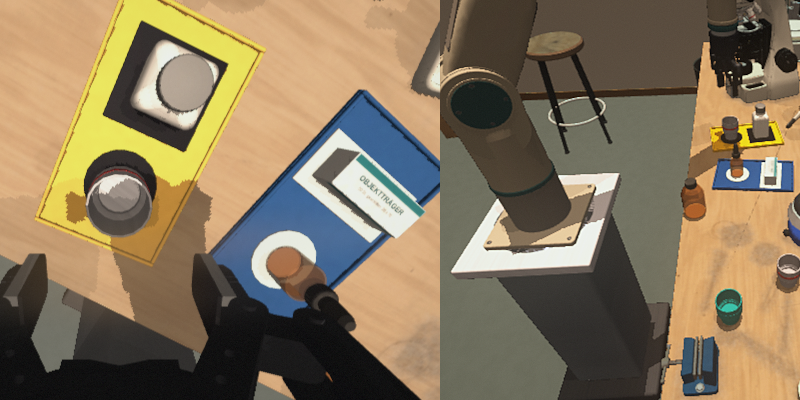

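All four items are on their pads: bottle (180,80), cup (120,205), box (375,190), dropper (285,262). Amber bottle and lower cup are standing, and the gripper is clear. Cup rim centre is within 1 mm of the pad centre.

```bash
python3 -c "
from cell import workorder
print(workorder.finish_job())"
```

```text
the job is handed in; nothing more can be done
None
```

Both kits are made up and handed in at about 40 s of the 112 s allowed; the wrist camera put all four items within about 1 mm of their pad centres. The first grasp closed on air above the slide box because the TCP reading runs about 31 mm lower than the real fingertips; nothing moved, and I allowed for that offset from then on.

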